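# Balance the vise jaws with the matching packing

### The arm

A 6-joint arm with a two-finger parallel gripper is mounted at the origin on the work surface. World frame = base frame: x ahead of the robot, y to its left, z up, the work surface at z = 0. Lengths are in m, angles in rad, forces in N, time in s.
With the tool pointing down it reaches from about 0.4 to 0.825 m from the base axis. Payload 7 kg.
Tool frame: the origin (TCP) lies midway between the tips of the shut fingers; the grasp point (between the pads) lies 19 mm behind it; z points along the fingers, y is the direction in which the jaws open and shut (so a half turn about z gives the same grasp; the last joint's range is limited). The gripper opens to 88 mm and grips with 3 to 60 N. Pads are 19 mm wide; open, the fingers measure 130 mm over their backs; the gripper's body (78 mm by 193 mm) begins 47 mm behind the grasp point.
Start: joints at [1.609, 0.359, 0.012, 0, -1.224, -0.288], TCP at [0.167, 0.654, 0.227] pointing down, gripper open.
Joint ranges: [-3.07, 3.07], [-1.43, 2.12], [-1.02, 1.25], [-3.03, 1.67], [-3.05, -0], [-3.03, 3.03]. Speed limits (rad/s): [2.39, 2.39, 3.01, 3.14, 3.14, 3.14].

### API

Orientations are given as a rotation vector (axis times angle).
In Python, from cell import robot gives the robot as it stands.
- The arm moves only by the tool servo_tool, never from a script. Its arguments are lists of equal length, an entry for each row: "travel": the shift along the world's x, y, z in cm, a list of three; "twist": the turn about the world's z in rad; "hand": the finger opening in cm, from 0 to 8.76. In form: {"travel": [[tx, ty, tz], ...], "twist": [twist, ...], "hand": [hand, ...]}. A call has exactly 10 rows; each row is the pose to reach, as a shift and turn from the pose measured when the call began; what a row does not reach only later rows make up. A row lasts 1/10 s, in which the tool goes at most 50 mm and 8.59 degrees, less where a joint would pass 70% of its speed; a pose out of reach is approached as far as the arm can. A call with a gripper value outside its range is refused whole. The fingers move at their own pace and stop on an object; "grip_force" is the grip in N (left out, the last holds). Time passes only in rows, so rows that repeat a pose let the fingers close, or fill a call up. It gives the time, the measured TCP pose, the force and the opening at its end, in the units of the state.
- robot.read_state(): the state, without advancing time (a new reading comes with each control period).
- robot.snapshot(name): name is "side" or "top"; returns the picture (400x640x3 uint8, red, green, blue); there is no depth.
- robot.camera_model(name): a dict with "vertical_fov" (degrees; the focal length in pixels is half the picture's height over the tangent of half this angle, whatever the lens; pixels are square), "cx", "cy" (the principal point, pixels), "R" (3x3) and "t" (3): a world point X has camera coordinates R X + t. Camera axes: x right, y down, z forward; pixel columns grow to the right and rows downward; lengths in m; the calibration is good to about 2 mm. A picture is of the moment at which its call begins. camera_model takes no time and is no camera call.
- robot.sign_off(): hands the job in, once; it reports no verdict.
The state is a dict: "time_s": time; "joint_positions": joint angles; "qd": joint speeds; "tau": joint torques, N m; "eef_pos": TCP position; "tcp_rot": TCP orientation; "contact_force": force on the tool from outside, world axes, zero at the start; "ft_torque": the same for the moment, N m; "gripper_width": finger opening in m.
Only numpy, scipy, OpenCV 4.12 (cv2) and the standard library are available. Lean on these libraries where they do the work, as an engineer would, in place of code of your own. Each camera call takes 0.05 s, during which the arm holds its last target.

### The job

A lug stands loose at one end of the open vise: fit the packing piece of the same thickness upright at the other end of the jaws (changing the one left there if it is the wrong one), and slide the other two packing pieces upright into the rack slots that fit their thickness. With the right packing in, push the moving jaw up snug on lug and packing while the cam lever is still raised, then press the lever fully down to lock. Leave the lug in its place, do not knock anything over, and do not disturb the waiting lugs or the tin.

Things in the scene. Friction and masses are not known exactly. Their poses are not given: they have to be found in the camera images.
- vise: Machine vise, jaws 125 mm wide. Origin: on the bench below the middle of the fixed jaw's face. y = closing direction, from that face (y = 0) to the moving jaw; x along the jaws, +x end away from the robot; z up. Bed for parts 30 mm, jaw tops 70 mm above the bench. The lug stands near x +34 mm; packing belongs at the other end, near x -34 mm. Vise, rack and board share one heading.
- jaw (a joint): Slide of the carriage with moving jaw and cam lever: 0 = open (42 mm between the jaws, lever up), grows in m as it is pushed closed, to 0.036. Slides stiffly (about 8 N), stays where left. Starts at 0 to 0.005.
- jaw_face (a point): Middle of the moving jaw's clamping face, 50 mm above the bench; its y in the vise's frame is the opening of the jaws.
- jaw_back (a point): Middle of the upright back of the moving jaw (30 mm thick, 125 mm wide), 62 mm above the bench, 8 mm below the jaw's top. Push it towards the fixed jaw (vise -y), or grip the jaw from above. Behind it the carriage is only 46 mm above the bench for 50 mm; then come the lever's cheeks, 70 mm high.
- cam_lever (a joint): Cam lever on the back of the carriage: 0 = fully raised (50 degrees above level, unlocked), grows in rad as its end is pressed down, to 0.87 (level, locked). Starts at 0 to 0.15; stays where left; takes about 2 N at the ball. Its stroke drives the moving jaw 3 mm forward on the carriage for the last squeeze.
- lever_ball (a point): Centre of the red ball, 30 mm across, at the end of the cam lever (steel bar 13 mm thick), 125 mm from the pivot. Raised it is some 150 mm above the bench, level 58 mm.
- lever_pivot (a point): Pivot of the cam lever, 58 mm above the bench, 71 mm behind the jaw's back; the lever turns in the vise's y-z plane and points away from the jaws (+y of the vise).
- pack12_mid (a point): Centre of the bare aluminium packing piece 12 mm thick: a plate standing on edge, 12 mm along its y, 50 mm long along its x, 70 mm high; centre 35 mm above its foot. About 113 g. Starts within 0.04 rad of the vise's heading, in the vise or on the rack's apron.
- pack18_mid (a point): Centre of the bare aluminium packing piece 18 mm thick: a plate standing on edge, 18 mm along its y, 50 mm long along its x, 70 mm high; centre 35 mm above its foot. About 170 g. Starts within 0.04 rad of the vise's heading, in the vise or on the rack's apron.
- pack24_mid (a point): Centre of the bare aluminium packing piece 24 mm thick: a plate standing on edge, 24 mm along its y, 50 mm long along its x, 70 mm high; centre 35 mm above its foot. About 227 g. Starts within 0.04 rad of the vise's heading, in the vise or on the rack's apron.
- lug12_mid (a point): Point 35 mm above the foot, in the middle, of the red-brown primed steel lug 12 mm thick (along its y), 50 mm long along its x, 70 mm high with a round top and a 20 mm eye. About 288 g. One of the three lugs stands in the vise; the others wait on the plywood board, on edge.
- lug18_mid (a point): Point 35 mm above the foot, in the middle, of the red-brown primed steel lug 18 mm thick (along its y), 50 mm long along its x, 70 mm high with a round top and a 20 mm eye. About 432 g. One of the three lugs stands in the vise; the others wait on the plywood board, on edge.
- lug24_mid (a point): Point 35 mm above the foot, in the middle, of the red-brown primed steel lug 24 mm thick (along its y), 50 mm long along its x, 70 mm high with a round top and a 20 mm eye. About 576 g. One of the three lugs stands in the vise; the others wait on the plywood board, on edge.
- slot12 (a point): Middle of the floor of the rack slot for 12 mm packing: 15 mm wide between two blue steel fins 6 mm thick with round tops, 36 mm high. Runs along its x (64 mm, open ends and top); y across; slots 85 mm apart. The floor is the top of the wooden base, 30 mm above the bench, like the bare apron on the robot's side where packings are stood down.
- slot18 (a point): Middle of the floor of the rack slot for 18 mm packing: 21 mm wide between two blue steel fins 6 mm thick with round tops, 36 mm high. Runs along its x (64 mm, open ends and top); y across; slots 85 mm apart. The floor is the top of the wooden base, 30 mm above the bench, like the bare apron on the robot's side where packings are stood down.
- slot24 (a point): Middle of the floor of the rack slot for 24 mm packing: 27 mm wide between two blue steel fins 6 mm thick with round tops, 36 mm high. Runs along its x (64 mm, open ends and top); y across; slots 85 mm apart. The floor is the top of the wooden base, 30 mm above the bench, like the bare apron on the robot's side where packings are stood down.
- tin_mid (a point): Middle of a yellow tin, 72 mm across and 85 mm high, standing on the bench: not part of the job.
Not all that is in view belongs to the job. What is shaped like the part that bears pack18_mid but orange is not meant.

How it is judged:
By the outcome, as a careful person would: the job done as asked, in the order asked, and still so for the second after the job is handed in, with the robot touching nothing.
It also fails if it takes over 72 s, if anything falls off the work surface, if the arm or the gripper's body presses on something with over 40 N, if the wrist force passes 120 N, or if a joint passes its speed limit or range.

## Working session

There is one attempt and no reset: what is moved stays moved. The work goes in short steps, Python scripts to look and compute and a tool call to move; the robot and the scene stay as the last step left them, time stands still between calls to the robot, and variables do not carry over. Pictures are saved under pics/ and viewed, and the job is handed in when it is done.

Besides the shell and the picture viewer there is one more tool, called in YAML: its name, and indented under it one key for each argument. servo_tool: Moves the arm, as the interface text tells. Its arguments: {"type":"object","properties":{"travel":{"type":"array"},"twist":{"type":"array"},"hand":{"type":"array"},"grip_force":{"type":"number"}},"required":["travel","twist","hand"]}

```bash
ls; mkdir -p pics; python3 - <<'E'
from cell import robot
import cv2,json
for n in("side","top"):
    im=robot.snapshot(n); cv2.imwrite(f"pics/{n}0.png",im[:,:,::-1])
    m=robot.camera_model(n); print(n,m)
s=robot.read_state(); print(s)
E
```

```text
pics
side {'vertical_fov': 45.264420363190354, 'cx': 324.3158302953396, 'cy': 200.57465808187231, 'R': array([[-9.50739853e-01, -3.09989751e-01,  2.94182247e-04],
       [-2.00277553e-01,  6.13527182e-01, -7.63854239e-01],
       [ 2.36606497e-01, -7.26285585e-01, -6.45388732e-01]]), 't': array([0.51345016, 0.20936285, 1.01241706])}
top {'vertical_fov': 44.46404387272986, 'cx': 322.67429374588954, 'cy': 198.99024309250785, 'R': array([[-0.02243699, -0.99974691, -0.00164017],
       [-0.98700631,  0.0224121 , -0.15911078],
       [ 0.15910727, -0.00195111, -0.98725937]]), 't': array([0.01558899, 0.57246753, 1.46888819])}
{'time_s': 0.1, 'joint_positions': array([ 1.60911895e+00,  3.59333918e-01,  1.11467123e-02, -3.00844525e-04,
       -1.22409982e+00, -2.88115007e-01]), 'qd': array([ 0.00229906, -0.00254539,  0.00276496,  0.00119849,  0.00048888,
        0.00015233]), 'tau': array([-1.18311578e-03, -5.84163415e+01,  2.93753314e+01,  7.01555327e+00,
        1.01800580e-02, -5.05971423e-05]), 'eef_pos': array([0.16677317, 0.65362005, 0.22570406]), 'tcp_rot': array([ 3.11559647e+00, -3.91324266e-01, -5.78978278e-05]), 'contact_force': array([ 0.32715444, -0.10421508,  0.11689686]), 'ft_torque': array([-0.0352439 ,  0.04512674,  0.07342463]), 'gripper_width': 0.08736187644573393}
```

View pics/side0.png

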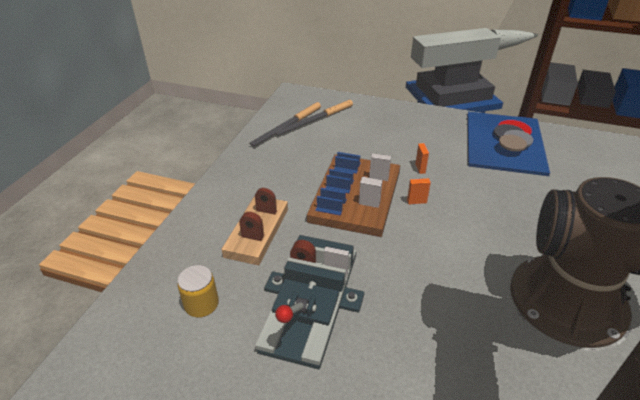

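View pics/top0.png

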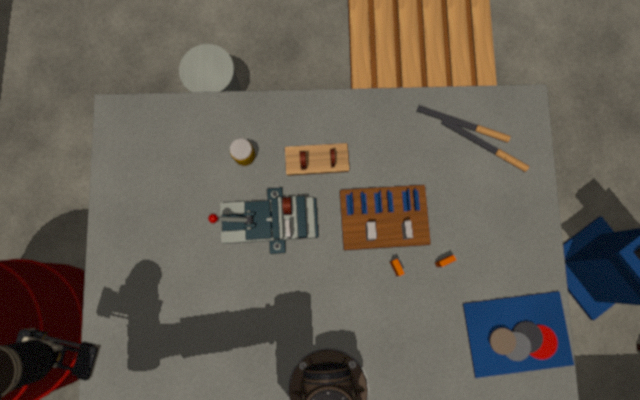

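```bash
python3 - <<'E'
import cv2
a=cv2.imread("pics/top0.png")
c=cv2.resize(a[170:270,200:330],None,fx=6,fy=6,interpolation=cv2.INTER_CUBIC);cv2.imwrite("pics/c1.png",c)
c=cv2.resize(a[175:275,330:460],None,fx=6,fy=6,interpolation=cv2.INTER_CUBIC);cv2.imwrite("pics/c2.png",c)
a=cv2.imread("pics/side0.png")
c=cv2.resize(a[225:365,220:380],None,fx=5,fy=4.2857,interpolation=cv2.INTER_CUBIC)[:600];cv2.imwrite("pics/c3.png",cv2.resize(a[225:365,220:380],None,fx=4.2,fy=4.2,interpolation=cv2.INTER_CUBIC))
c=cv2.resize(a[140:240,300:440],None,fx=5.7,fy=5.7,interpolation=cv2.INTER_CUBIC);cv2.imwrite("pics/c4.png",c)
E
```

```text
(no output)
```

View pics/c1.png

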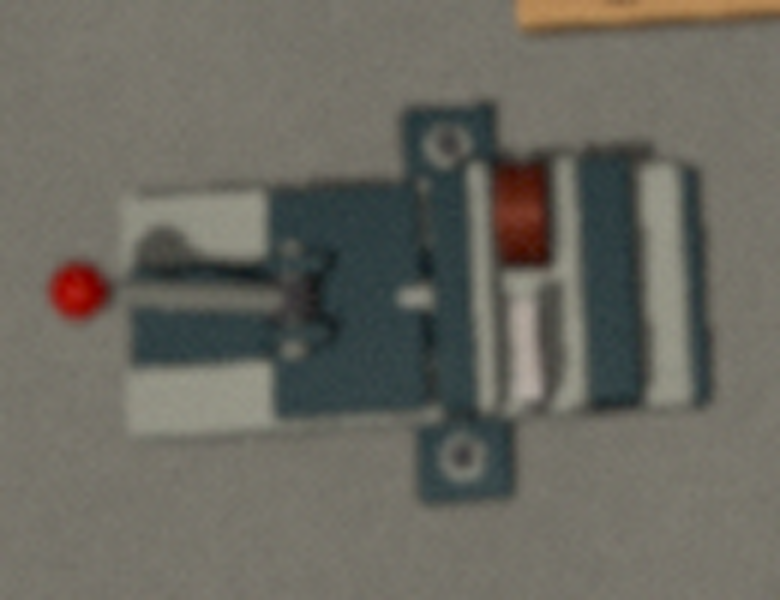

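View pics/c2.png

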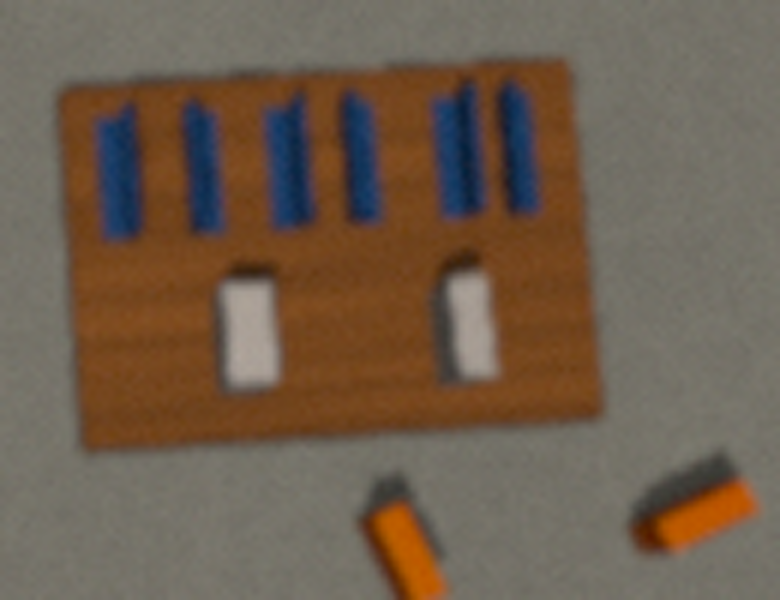

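View pics/c3.png

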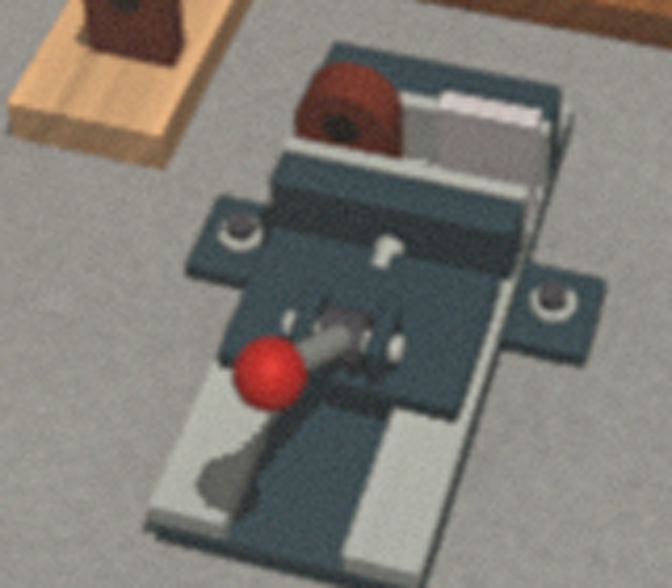

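View pics/c4.png

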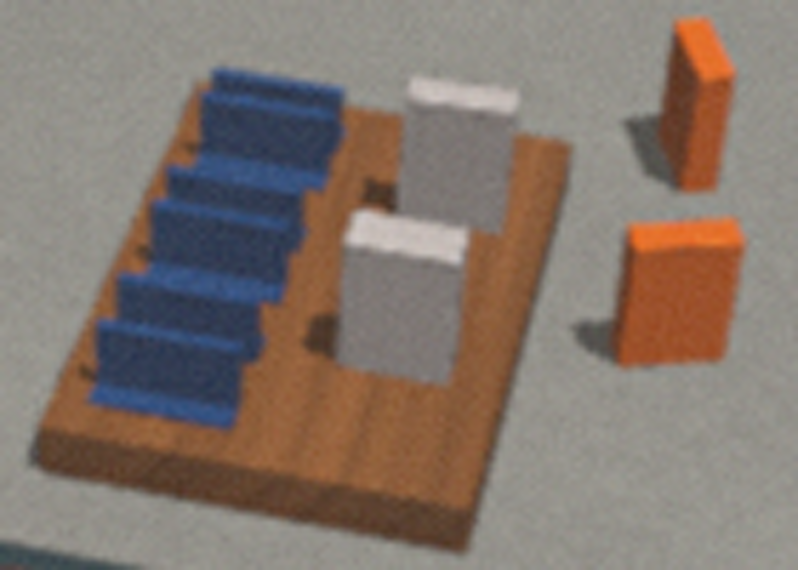

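```bash
cat > h.py <<'E'
import cv2,numpy as np
from cell import robot
M={n:robot.camera_model(n) for n in("side","top")}
def F(n): return 200/np.tan(np.radians(M[n]['vertical_fov'])/2)
def ray(n,uv):
    m=M[n];f=F(n);uv=np.atleast_2d(np.asarray(uv,float))
    d=np.c_[(uv[:,0]-m['cx'])/f,(uv[:,1]-m['cy'])/f,np.ones(len(uv))]
    return -m['R'].T@m['t'],d@m['R']
def onz(n,uv,z):
    c,d=ray(n,uv); return c+d*((z-c[2])/d[:,2])[:,None]
def proj(n,X):
    m=M[n];p=np.atleast_2d(X)@m['R'].T+m['t'];return p[:,:2]/p[:,2:]*F(n)+[m['cx'],m['cy']]
E
python3 - <<'E'
from h import *
for n in M: print(n,F(n),-M[n]['R'].T@M[n]['t'])
a=cv2.imread("pics/top0.png")
def val(u,v): return a[v,u][::-1]
# scan rows through packings
for v in (226,230,234): print('L',v,[tuple(a[v,u][::-1]) [1] for u in range(362,380)],'R',[a[v,u][1] for u in range(398,416)])
for v in (222,227,232): print('V',v,[int(a[v,u][1]) for u in range(278,300)])
for v in (200,205,210): print('lugR',v,[int(a[v,u][2]) for u in range(278,298)])
for v in (186,198,206): print('finB-R',v,[int(a[v,u][0])-int(a[v,u][2]) for u in range(342,424)])
E
```

```text
side 479.7088419152159 [0.29054376 0.7660184  0.81317422]
top 489.30315443771514 [0.33166805 0.00562081 1.54128495]
L 226 [np.uint8(74), np.uint8(75), np.uint8(74), np.uint8(67), np.uint8(79), np.uint8(111), np.uint8(148), np.uint8(159), np.uint8(162), np.uint8(162), np.uint8(161), np.uint8(158), np.uint8(144), np.uint8(112), np.uint8(79), np.uint8(73), np.uint8(77), np.uint8(76)] R [np.uint8(71), np.uint8(67), np.uint8(66), np.uint8(67), np.uint8(61), np.uint8(64), np.uint8(81), np.uint8(116), np.uint8(143), np.uint8(154), np.uint8(154), np.uint8(155), np.uint8(144), np.uint8(111), np.uint8(80), np.uint8(69), np.uint8(68), np.uint8(70)]
L 230 [np.uint8(68), np.uint8(69), np.uint8(67), np.uint8(65), np.uint8(67), np.uint8(96), np.uint8(139), np.uint8(157), np.uint8(160), np.uint8(161), np.uint8(160), np.uint8(160), np.uint8(152), np.uint8(130), np.uint8(93), np.uint8(69), np.uint8(68), np.uint8(68)] R [np.uint8(71), np.uint8(67), np.uint8(69), np.uint8(68), np.uint8(61), np.uint8(59), np.uint8(64), np.uint8(95), np.uint8(135), np.uint8(154), np.uint8(156), np.uint8(154), np.uint8(155
[... 1711 characters left out ...]
-77, -81, -85, -87, -82, -75, -37, 21, 54, 65, 63, 40, -13, -61, -85, -84, -94, -88, -83, -55, 3, 55, 75, 76, 61, 57, 37, -10, -65, -84, -86, -85, -51, -4, 46, 71, 71, 51, 2, -51, -81, -86, -85, -88, -88, -88, -81, -66, -8, 48, 72, 71, 57, 49, 48, 25, -28, -71, -77, -35, 23, 59, 74, 66, 23, -41, -82, -88, -92, -87]
finB-R 206 [-90, -91, -89, -74, -18, 39, 73, 69, 63, 65, 40, -14, -70, -86, -88, -90, -86, -84, -69, -17, 43, 63, 64, 59, 19, -36, -76, -85, -83, -85, -85, -74, -35, 25, 65, 76, 65, 56, 58, 18, -35, -76, -86, -87, -76, -42, 13, 57, 71, 71, 43, -13, -62, -81, -79, -86, -85, -85, -88, -81, -54, 5, 56, 74, 73, 56, 46, 49, 15, -34, -67, -53, -18, 35, 60, 71, 55, 2, -53, -82, -85, -90]
```

```bash
cat >> h.py <<'E'
def cross(p,t):
    "subpixel crossings of profile p at t: list of (pos, sign)"
    p=np.asarray(p,float)-t;o=[]
    for i in range(len(p)-1):
        if (p[i]<0)!=(p[i+1]<0): o.append((i+p[i]/(p[i]-p[i+1]),1 if p[i+1]>p[i] else -1))
    return o
def edges(img,rows,u0,u1,t,z,rise=True,n="top"):
    "left/right edge world points on plane z for widest-above-threshold run in each row"
    L=[];R=[]
    for v in rows:
        c=cross(img[v,u0:u1],t)
        ups=[x for x,s in c if s>0];dn=[x for x,s in c if s<0]
        if not ups or not dn: continue
        b=max(((d-u,u,d) for u in ups for d in dn if d>u and not any(u<d2<d for d2 in dn)),default=None)
        if b: L.append((u0+b[1],v));R.append((u0+b[2],v))
    return onz(n,L,z),onz(n,R,z)
def fit(P):
    "x = world x,y -> line y=a*x+b ; heading of x axis"
    a,b=np.polyfit(P[:,0],P[:,1],1);r=P[:,1]-a*P[:,0]-b
    return a,b,r.std()
E
python3 - <<'E'
from h import *
a=cv2.imread("pics/top0.png").astype(float)
g=a[:,:,1]
def blk(name,img,rows,u0,u1,t,z):
    L,R=edges(img,rows,u0,u1,t,z);fl=fit(L);fr=fit(R)
    w=(fl[0]*L[:,0].mean()+fl[1])-(fr[0]*L[:,0].mean()+fr[1])
    xm=L[:,0].mean()
    print(name,'slopes %.3f %.3f std %.4f %.4f width %.4f mid at x=%.4f: y=%.4f'%(fl[0],fr[0],fl[2],fr[2],w,xm,(fl[0]*xm+fl[1]+fr[0]*xm+fr[1])/2))
blk('apL',g,range(223,238),360,382,114,.10)
blk('apR',g,range(222,237),398,418,110,.10)
blk('vise',g,range(220,235),282,293,118,.10)
r=a[:,:,2]-a[:,:,0]
for v in (200,204,206,208): print([int(x) for x in r[v,276:296]])
br=a[:,:,0]-a[:,:,2]
for nm,u0,u1 in(('f1',341,356),('f2',357,369),('f3',370,384),('f4',384,395),('f5',399,412),('f6',410,422)):
    blk(nm,br,range(196,210),u0,u1,-5,.066)
# x extents along columns
for nm,img,us,v0,v1,t,z in(('apL',g,range(369,375),214,246,114,.1),('apR',g,range(407,411),214,246,110,.1),('vise',g,range(286,288),212,245,115,.1),('f1',br,(347,348,),185,216,-5,.066),('f2',br,(362,363),185,216,-5,.066),('f4',br,(389,390),185,216,-5,.066),('f6',br,(416,417),185,216,-5,.066)):
    print(nm,[tuple(np.round([onz('top',[(u,v0+c)],z)[0][0] for c,_ in cross(img[v0:v1,u],t)],4)) for u in us])
E
```

```text
apL slopes 0.018 0.059 std 0.0004 0.0003 width 0.0240 mid at x=0.4682: y=-0.1387
apR slopes 0.078 0.064 std 0.0004 0.0004 width 0.0188 mid at x=0.4687: y=-0.2483
vise slopes 0.007 0.069 std 0.0004 0.0004 width 0.0131 mid at x=0.4826: y=0.1104
[-14, -2, 8, 10, 11, 13, 32, 54, 68, 63, 61, 73, 72, 58, 40, 13, 10, 13, 12, 5]
[-16, -5, 8, 11, 14, 19, 41, 65, 73, 78, 77, 81, 78, 69, 46, 16, 7, 12, 14, 11]
[-17, -9, 5, 11, 12, 15, 46, 69, 76, 78, 78, 79, 79, 68, 52, 24, 11, 12, 14, 10]
[-17, -9, 4, 11, 12, 15, 32, 60, 77, 76, 72, 82, 74, 67, 48, 20, 11, 12, 13, 11]
f1 slopes 0.039 0.039 std 0.0001 0.0002 width 0.0202 mid at x=0.5570: y=-0.0783
f2 slopes 0.038 0.039 std 0.0003 0.0002 width 0.0159 mid at x=0.5560: y=-0.1216
f3 slopes 0.041 0.045 std 0.0002 0.0002 width 0.0210 mid at x=0.5550: y=-0.1649
f4 slopes 0.037 0.042 std 0.0003 0.0002 width 0.0154 mid at x=0.5541: y=-0.2022
f5 slopes 0.049 0.022 std 0.0001 0.0004 width 0.0227 mid at x=0.5531: y=-0.2518
f6 slopes 0.047 0.033 std 0.0002 0.0003 width 0.0149 mid at x=0.5523: y=-0.2827
apL [(np.float64(0.4923), np.float64(0.4427)), (np.float64(0.4922), np.float64(0.4422)), (np.float64(0.4922), np.float64(0.4426)), (np.float64(0.4922), np.float64(0.4426)), (np.float64(0.492), np.float64(0.4429)), (np.float64(0.4917), np.float64(0.4428))]
apR [(np.float64(0.4935), np.float64(0.445)), (np.float64(0.4941), np.float64(0.4438)), (np.float64(0.494), np.float64(0.4437)), (np.float64(0.4935), np.float64(0.4434))]
vise [(np.float64(0.5178), np.float64(0.4498)), (np.float64(0.5179), np.float64(0.4522))]
f1 [(np.float64(0.5822), np.float64(0.5225)), (np.float64(0.5825), np.float64(0.5204))]
f2 [(np.float64(0.5891), np.float64(0.5251)), (np.float64(0.5866), np.float64(0.5232))]
f4 [(np.float64(0.5909), np.float64(0.5275)), (np.float64(0.5885), np.float64(0.5263))]
f6 [(np.float64(0.5926), np.float64(0.5299)), (np.float64(0.59), np.float64(0.5294))]
```

```bash
python3 - <<'E'
from h import *
ims=[]
for i in range(6): ims.append(robot.snapshot("top").astype(float))
a=np.mean(ims,0); np.save("top0.npy",a)
ims=[robot.snapshot("side").astype(float) for i in range(6)]
b=np.mean(ims,0); np.save("side0.npy",b)
a=a[...,::-1].clip(0,255).astype(np.uint8);b=b[...,::-1].astype(np.uint8)
cv2.imwrite("pics/d1.png",cv2.resize(np.clip(a[184:216,340:424]*2.0,0,255).astype(np.uint8),None,fx=9,fy=9,interpolation=cv2.INTER_LANCZOS4))
cv2.imwrite("pics/d2.png",cv2.resize(np.clip(b[145:220,310:370]*2.0,0,255).astype(np.uint8),None,fx=7.5,fy=7.5,interpolation=cv2.INTER_LANCZOS4))
E
```

```text
(no output)
```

View pics/d1.png

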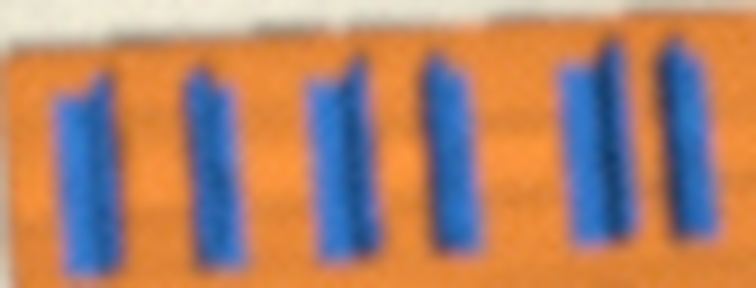

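View pics/d2.png

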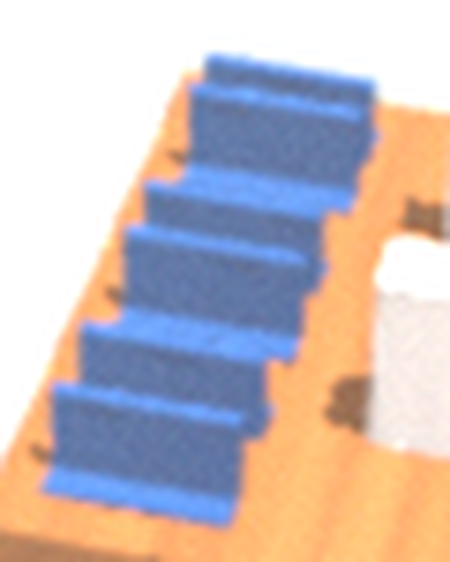

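```bash
python3 - <<'E'
from h import *
a=np.load("top0.npy")[...,::-1]; br=a[:,:,0]-a[:,:,2]
E={}
S={'24':((341,356),(357,369)),'18':((370,384),(384,395)),'12':((399,412),(410,422))}
h=0.042
for k,(A,B) in S.items():
    def at(img,rg,z,side):
        P=edges(img,range(197,209),*rg,-5,z)[side]; 
        return (P[:,1]-h*(P[:,0]-.555)).mean()
    oL=at(br,A,.032,0);oR=at(br,B,.032,1);iR=at(br,A,.064,1);iL=at(br,B,.03,0)
    print(k,'outer mid y@x=.555 %.4f w %.4f | inner mid %.4f w %.4f'%((oL+oR)/2,oL-oR,(iR+iL)/2,iR-iL))
# fins x extents for flange at z .032: columns
for u in (346,347,362,364,376,378,390,391,404,406,417,418):
    c=cross(br[184:218,u],-5);print(u,[np.round(onz('top',[(u,184+x)],.032)[0],4) for x,_ in c])
# rack base edges: wood mask
r=a[:,:,2]-a[:,:,0]
for nm,us in(('far',range(350,420,6)),('near',range(350,420,6))):
    pts=[]
    for u in us:
        c=cross(r[178:194,u],45) if nm=='far' else cross(r[238:256,u],45)
        if c: pts.append((u,(178 if nm=='far' else 238)+c[0 if nm=='far' else -1][0]))
    P=onz('top',pts,.03);f=np.polyfit(P[:,1],P[:,0],1);print(nm,f)
for nm,u0,u1,i in(('left',334,350,0),('right',418,436,-1)):
    pts=[]
    for v in range(212,242,2):
        c=cross(r[v,u0:u1],45)
        if c: pts.append((u0+c[i][0],v))
    P=onz('top',pts,.03);print(nm,fit(P))
# vise jaws: world lines
g=a[:,:,1]
for v in (206,212,218,222,226,230,234):print(v,[int(x) for x in g[v,270:312]])
E
```

```text
24 outer mid y@x=.555 -0.1015 w 0.0628 | inner mid -0.1027 w 0.0283
18 outer mid y@x=.555 -0.1867 w 0.0567 | inner mid -0.1876 w 0.0240
12 outer mid y@x=.555 -0.2717 w 0.0509 | inner mid -0.2729 w 0.0187
346 [array([ 0.5866, -0.0706,  0.032 ]), array([ 0.5626, -0.0699,  0.032 ])]
347 [array([ 0.588 , -0.0738,  0.032 ]), array([ 0.5272, -0.0719,  0.032 ])]
362 [array([ 0.5952, -0.121 ,  0.032 ]), array([ 0.5296, -0.1187,  0.032 ])]
364 [array([ 0.5904, -0.1271,  0.032 ]), array([ 0.527 , -0.1248,  0.032 ])]
376 [array([ 0.5915, -0.1647,  0.032 ]), array([ 0.5286, -0.1622,  0.032 ])]
378 [array([ 0.5934, -0.1711,  0.032 ]), array([ 0.5284, -0.1684,  0.032 ])]
390 [array([ 0.5943, -0.2087,  0.032 ]), array([ 0.5308, -0.2059,  0.032 ])]
391 [array([ 0.5923, -0.2117,  0.032 ]), array([ 0.5303, -0.209 ,  0.032 ])]
404 [array([ 0.5951, -0.2526,  0.032 ]), array([ 0.5325, -0.2495,  0.032 ])]
406 [array([ 0.5964, -0.2589,  0.032 ]), array([ 0.5319, -0.2557,  0.032 ])]
417 [array([ 0.5959, -0.2934,  0.032 ]), array([ 0.5338, -0.2901,  0.032 ])]
418 [array([ 0.5857, -0.296 ,  0.032 ]), array([ 
[... 922 characters left out ...]
2, 77, 103, 138, 158, 162, 149, 109, 74, 73, 77, 97, 129, 140, 123, 91, 68, 64, 64, 64, 63, 63, 60, 56, 59, 91, 124, 141, 147, 146]
226 [46, 40, 47, 61, 64, 67, 63, 62, 72, 105, 133, 132, 102, 80, 96, 130, 154, 161, 148, 111, 76, 72, 78, 97, 129, 145, 136, 103, 72, 65, 64, 65, 64, 64, 63, 58, 55, 70, 99, 128, 143, 146]
230 [56, 57, 62, 67, 67, 65, 65, 65, 72, 100, 132, 133, 105, 80, 89, 124, 152, 163, 157, 129, 94, 73, 76, 91, 116, 140, 136, 106, 77, 68, 67, 66, 64, 65, 64, 59, 54, 68, 97, 129, 143, 147]
234 [59, 52, 53, 62, 66, 67, 65, 64, 70, 92, 127, 137, 113, 86, 97, 133, 158, 166, 166, 153, 114, 78, 86, 115, 138, 146, 139, 109, 80, 69, 68, 67, 66, 66, 65, 61, 57, 76, 111, 134, 144, 146]
```

```bash
python3 - <<'E'
from h import *
a=np.load("top0.npy")[...,::-1]; g=a[:,:,1]
h=.042
def line(rows,u0,u1,t,z,sg):
    P=[]
    for v in rows:
        c=[x for x,s in cross(g[v,u0:u1],t) if s==sg]
        if c:P.append((u0+c[0],v))
    P=onz('top',P,z); return P
for nm,args in {'fixed':(range(203,236),289,296,105,.07,1),'mov':(range(216,236),279,286,105,.07,-1),'fixback':(range(200,236),304,312,100,.06,1),'movplateL':(range(203,236),275,281,98,.07,1),'fixplateR':(range(203,236),294,300,100,.07,-1)}.items():
    P=line(*args);f=fit(P);print(nm,np.round(f,4),'y@x=.49 %.4f'%(f[0]*.49+f[1]),len(P))
for u in (286,287,288): print(u,[int(x) for x in g[210:244,u]])
for u in (275,276,298,299,300): print(u,[int(x) for x in g[190:200,u]],[int(x) for x in g[232:244,u]])
print(onz('top',[(275,195.5),(299,195.5),(275,238),(299,238)],.07))
b=cv2.imread("pics/d1.png")
s=np.load("side0.npy")[...,::-1].astype(np.uint8)
cv2.imwrite("pics/d3.png",cv2.resize(s[232:272,285:360],None,fx=10,fy=10,interpolation=cv2.INTER_LANCZOS4))
cv2.imwrite("pics/d4.png",cv2.resize(a[135:180,280:355].astype(np.uint8),None,fx=10,fy=10,interpolation=cv2.INTER_LANCZOS4))
E
```

```text
fixed [0.0099 0.0891 0.0011] y@x=.49 0.0940 31
mov [0.045  0.1058 0.0002] y@x=.49 0.1278 20
fixback [0.0411 0.03   0.0008] y@x=.49 0.0502 36
movplateL [0.0359 0.1197 0.0003] y@x=.49 0.1373 33
fixplateR [0.0421 0.0616 0.0003] y@x=.49 0.0823 33
286 [29, 25, 21, 24, 63, 110, 140, 145, 143, 140, 145, 155, 158, 157, 156, 155, 154, 151, 148, 150, 152, 153, 153, 154, 158, 156, 147, 131, 119, 101, 92, 95, 95, 97]
287 [27, 24, 21, 26, 65, 110, 139, 147, 144, 143, 149, 159, 162, 162, 161, 162, 161, 160, 159, 161, 163, 163, 164, 165, 166, 161, 142, 117, 105, 100, 102, 108, 110, 109]
288 [26, 23, 20, 27, 66, 112, 138, 141, 135, 133, 137, 146, 149, 149, 148, 147, 148, 150, 150, 153, 157, 159, 161, 164, 166, 160, 133, 101, 90, 95, 106, 111, 111, 113]
275 [69, 78, 75, 66, 66, 77, 84, 76, 62, 57] [66, 66, 67, 67, 65, 61, 55, 58, 64, 72, 85, 98]
276 [70, 85, 88, 86, 84, 81, 73, 62, 57, 57] [65, 66, 65, 66, 66, 60, 53, 56, 65, 73, 91, 95]
298 [112, 111, 107, 93, 74, 57, 54, 57, 59, 59] [77, 79, 80, 80, 70, 66, 75, 94, 108, 113, 115, 113]
299 [114, 111, 108, 96, 76, 60, 55, 56, 59, 61] [68, 70, 69, 67, 57, 52, 66, 91, 109, 113, 115, 113]
300 [113, 115, 110, 100, 81, 62, 56, 59, 59, 61] [67, 67, 68, 64, 53, 48, 65, 92, 108, 113, 113, 114]
[[0.58286059 0.14782635 0.07      ]
 [0.581198   0.07464639 0.07      ]
 [0.45322849 0.14872537 0.07      ]
 [0.45159931 0.07655682 0.07      ]]
```

View pics/d3.png

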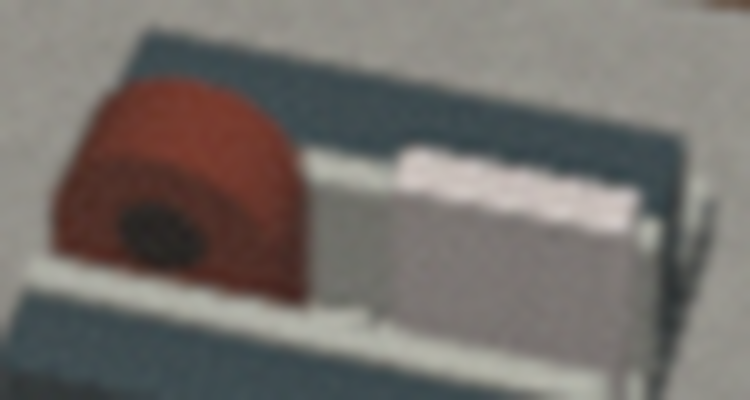

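View pics/d4.png

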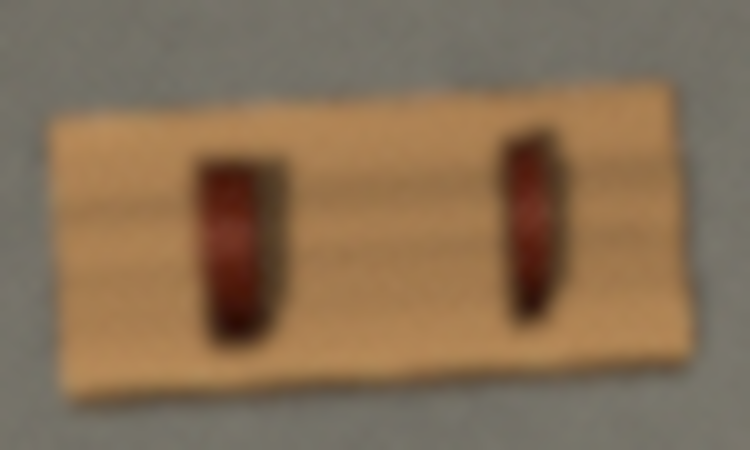

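```bash
python3 - <<'E'
from h import *
print(onz('top',[(287,236.6),(287,219.8)],.1), onz('top',[(287,214.4)],.075), onz('top',[(289,195.3)],.07))
# side view pack12 top corners: crop d3 -> px = 285+x/10, 232+y/10
q=[(285+x/10,232+y/10) for x,y in[(402,148),(640,188),(628,232),(397,192)]]
P=onz('side',q,.1);print(P,P.mean(0)); 
# jaw tops side view: fixed-jaw top far corners, moving jaw plate front edge etc
q=[(285+x/10,232+y/10) for x,y in[(150,30),(683,135)]];print('fixed back top',onz('side',q,.07))
q=[(220+x/4.2,225+y/4.2) for x,y in[(288,150),(532,198),(272,182),(524,232),(90,0)]];print('mov',onz('side',q,.07))
# ball
for n,f in(('top','top0.npy'),('side','side0.npy')):
    a=np.load(f); m=((a[...,0]>120)&(a[...,1]<60)&(a[...,2]<60)).astype(np.uint8)
    if n=='top': m[:,:190]=0;m[:,240:]=0
    else: m[:280]=0
    M_=cv2.moments(m,True);uv=(M_['m10']/M_['m00'],M_['m01']/M_['m00']);print(n,uv,M_['m00']); globals()['r'+n]=ray(n,uv)
c1,d1=rtop;c2,d2=rside;d1=d1[0];d2=d2[0]
A=np.c_[d1,-d2];s=np.linalg.lstsq(A,c2-c1,rcond=None)[0];print(c1+s[0]*d1,c2+s[1]*d2)
E
```

```text
[[0.45407851 0.11041277 0.1       ]
 [0.50389363 0.10987287 0.1       ]] [[0.52328926 0.11150336 0.075     ]] [[0.58250924 0.10512948 0.07      ]]
[[0.50435409 0.10368672 0.1       ]
 [0.45446121 0.0993978  0.1       ]
 [0.45342002 0.11201101 0.1       ]
 [0.50145955 0.1159242  0.1       ]] [0.47842372 0.10775493 0.1       ]
fixed back top [[0.57755845 0.05858606 0.07      ]
 [0.45682724 0.05326874 0.07      ]]
mov [[0.57364671 0.1380558  0.07      ]
 [0.44951632 0.13063913 0.07      ]
 [0.57339688 0.16021308 0.07      ]
 [0.44724291 0.15239458 0.07      ]
 [0.71482029 0.06937664 0.07      ]]
top (211.8913043478261, 218.3695652173913) 46.0
side (283.7450980392157, 313.0882352941176) 204.0
[0.50655266 0.32057578 0.15280123] [0.50679578 0.32063014 0.15284418]
```

servo_tool:
  travel:
    - [4,-5,0]
    - [7,-10,0]
    - [10,-15,0]
    - [13,-20,0]
    - [16,-25,0]
    - [19,-30,0]
    - [22,-36,0]
    - [25,-42,0]
    - [28,-48,0]
    - [31.2,-54.5,0]
  twist: [0.03,0.06,0.09,0.12,0.15,0.18,0.21,0.24,0.27,0.29]
  hand: [6,6,6,6,6,6,6,6,6,6]
  grip_force: 35

```text
time_s: 1.7
eef_pos: [0.4213, 0.2224, 0.2271]
tcp_rot: [-3.14, -0.066, -0.001]
contact_force: [2.3, 0.5, 0.7]
gripper_width: 0.06
```

servo_tool:
  travel:
    - [2,-4,0]
    - [4,-8,0]
    - [5.8,-11.3,-1]
    - [5.8,-11.3,-4]
    - [5.8,-11.3,-7]
    - [5.8,-11.3,-9]
    - [5.8,-11.3,-10]
    - [5.8,-11.3,-10]
    - [5.8,-11.3,-10]
    - [5.8,-11.3,-10]
  twist: [0,0,0,0,0,0,0,0,0,0]
  hand: [5,5,5,5,5,5,5,5,5,5]

```text
time_s: 2.7
eef_pos: [0.48, 0.11, 0.1283]
tcp_rot: [-3.139, -0.067, -0.004]
contact_force: [1.1, 0.0, -0.0]
gripper_width: 0.0501
```

```bash
cat > snap.py <<'E'
import sys
from h import *
n,name,x0,y0,x1,y1=sys.argv[1],sys.argv[2],*map(int,sys.argv[3:7])
a=robot.snapshot(n)[...,::-1]
f=min(780/(x1-x0),580/(y1-y0))
cv2.imwrite(f"pics/{name}.png",cv2.resize(a[y0:y1,x0:x1],None,fx=f,fy=f,interpolation=cv2.INTER_CUBIC))
s=robot.read_state();print(f,s['time_s'],s['eef_pos'],s['gripper_width'],s['contact_force'])
E
python3 snap.py side e1 220 180 400 330
```

```text
3.8666666666666667 2.75 [0.47994638 0.10998263 0.12829057] 0.04979187771677869 [ 0.59897224 -0.43394032 -0.55676055]
```

View pics/e1.png

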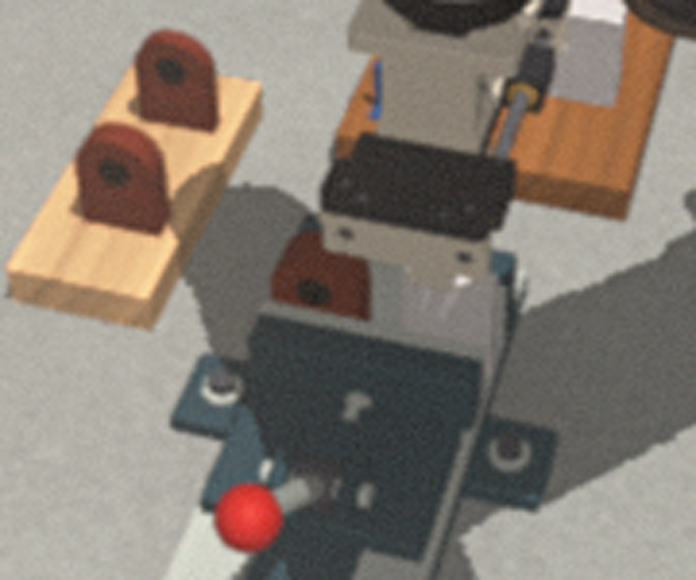

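servo_tool:
  travel:
    - [-0.1,0,-2]
    - [-0.1,0,-4]
    - [-0.1,0,-5]
    - [-0.1,0,-5.5]
    - [-0.1,0,-5.5]
    - [-0.1,0,-5.5]
    - [-0.1,0,-5.5]
    - [-0.1,0,-5.5]
    - [-0.1,0,-5.5]
    - [-0.1,0,-5.5]
  twist: [0,0,0,0,0,0,0,0,0,0]
  hand: [5,5,5,5,5,4,3,2,1,0.5]

```text
time_s: 3.75
eef_pos: [0.479, 0.11, 0.0735]
tcp_rot: [-3.139, -0.066, -0.005]
contact_force: [0.8, 0.1, -0.6]
gripper_width: 0.0158
```

servo_tool:
  travel:
    - [0,0,0]
    - [0,0,0]
    - [0,0,0]
    - [0,0,0]
    - [0,0,1]
    - [0,0,2.5]
    - [0,0,4.5]
    - [0,0,7]
    - [0,0,9]
    - [0,0,9.5]
  twist: [0,0,0,0,0,0,0,0,0,0]
  hand: [0.5,0.5,0.5,0.5,0.5,0.5,0.5,0.5,0.5,0.5]

```text
time_s: 4.75
eef_pos: [0.4803, 0.1106, 0.1714]
tcp_rot: [-3.137, -0.067, -0.011]
contact_force: [-0.3, 1.0, -0.8]
gripper_width: 0.0117
```

```bash
python3 snap.py side e2 220 140 400 290;python3 snap.py top e3 220 140 400 290
```

```text
3.8666666666666667 4.8 [0.47996961 0.11056428 0.17081552] 0.011536512246812179 [ 0.16384953 -0.36367813 -0.46141927]
3.8666666666666667 4.85 [0.4793399  0.11028557 0.16939685] 0.011762984156265878 [-0.48603088 -0.60665892 -1.50998666]
```

View pics/e2.png

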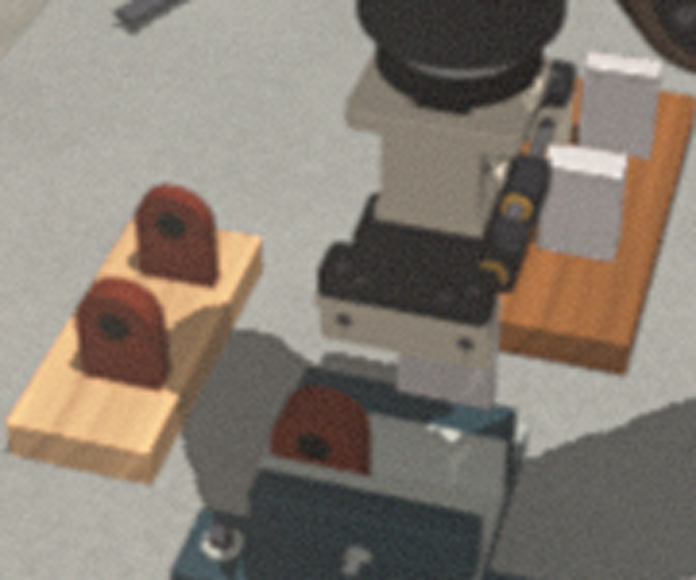

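View pics/e3.png

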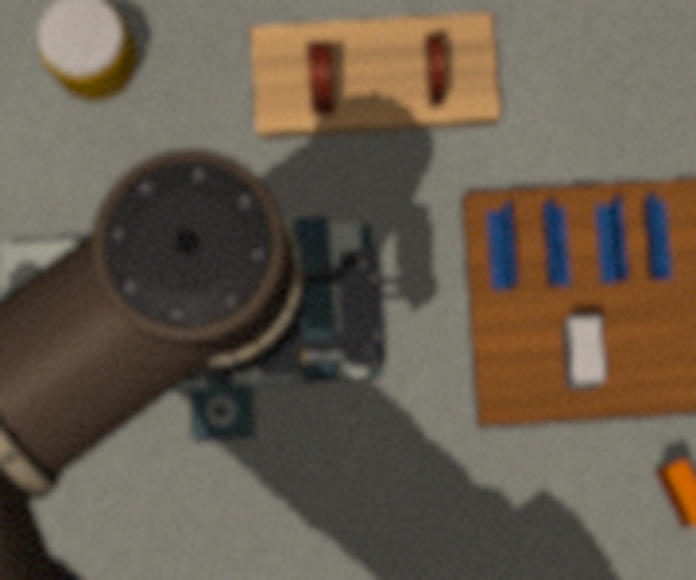

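servo_tool:
  travel:
    - [0.5,-3,0]
    - [1,-7,0]
    - [2,-12,0]
    - [3,-17,0]
    - [4,-22,0]
    - [5,-26.5,0]
    - [6,-31,0]
    - [7,-35,0]
    - [8.4,-38.2,0]
    - [8.4,-38.2,0]
  twist: [0,0,0,0,0,0,0,0,0,0]
  hand: [0.5,0.5,0.5,0.5,0.5,0.5,0.5,0.5,0.5,0.5]

```text
time_s: 5.85
eef_pos: [0.5634, -0.2752, 0.1668]
tcp_rot: [-3.138, -0.061, -0.003]
contact_force: [-0.8, -0.0, -1.5]
gripper_width: 0.0117
```

servo_tool:
  travel:
    - [0,0.2,0]
    - [0,0.4,-1]
    - [0,0.4,-2.5]
    - [0,0.4,-3.5]
    - [0,0.4,-4.2]
    - [0,0.4,-4.4]
    - [0,0.4,-4.4]
    - [0,0.4,-4.4]
    - [0,0.4,-4.4]
    - [0,0.4,-4.4]
  twist: [0,0,0,0,0,0,0,0,0,0]
  hand: [0.5,0.5,0.5,0.5,0.5,0.5,0.5,0.5,0.5,0.5]

```text
time_s: 6.85
eef_pos: [0.5636, -0.2713, 0.1233]
tcp_rot: [-3.138, -0.061, -0.004]
contact_force: [-0.2, -0.3, -0.9]
gripper_width: 0.0115
```

```bash
python3 snap.py side f1 300 120 420 220;python3 snap.py top f2 330 170 450 270
```

```text
5.8 6.9 [ 0.56352237 -0.27129362  0.12318587] 0.012027034741263596 [ 0.0206785   0.36773628 -1.05164148]
5.8 6.95 [ 0.5634804  -0.27127602  0.12313369] 0.01159799093263764 [ 1.07290952e-03 -5.62935413e-02 -1.78860814e+00]
```

View pics/f1.png

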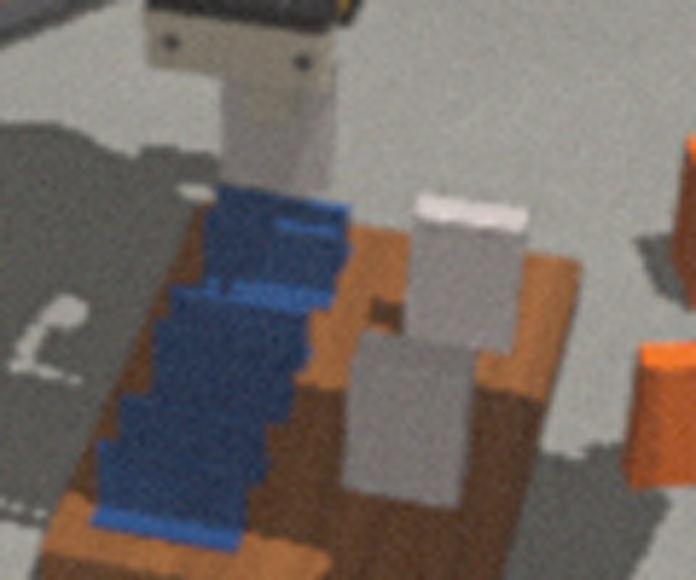

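View pics/f2.png

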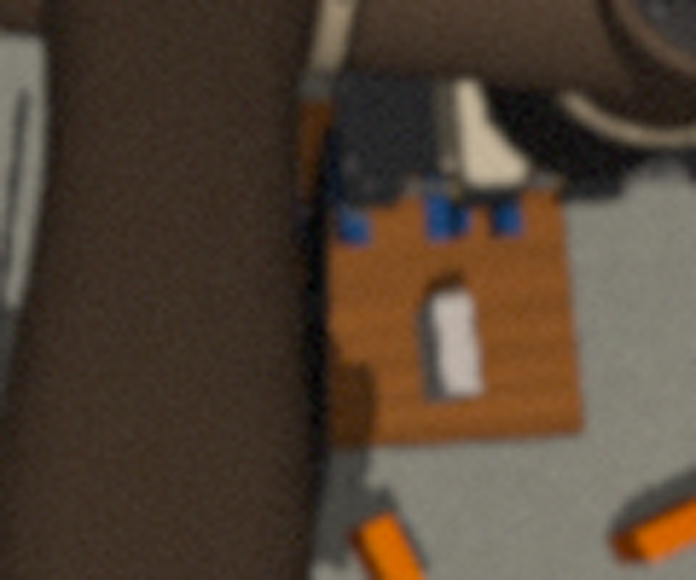

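servo_tool:
  travel:
    - [0,0,-0.4]
    - [0,0,-0.8]
    - [0,0,-1.2]
    - [0,0,-1.5]
    - [0,0,-1.8]
    - [0,0,-2.1]
    - [0,0,-2.4]
    - [0,0,-2.4]
    - [0,0,-2.4]
    - [0,0,-2.4]
  twist: [0,0,0,0,0,0,0,0,0,0]
  hand: [0.5,0.5,0.5,0.5,0.5,0.5,0.5,0.5,0.5,0.5]

```text
time_s: 7.95
eef_pos: [0.5636, -0.2713, 0.0993]
tcp_rot: [-3.138, -0.061, -0.004]
contact_force: [-0.3, -0.1, -1.4]
gripper_width: 0.012
```

servo_tool:
  travel:
    - [0,0,-0.5]
    - [0,0,-1]
    - [0,0,-1.5]
    - [0,0,-2]
    - [0,0,-2.3]
    - [0,0,-2.5]
    - [0,0,-2.6]
    - [0,0,-2.6]
    - [0,0,-2.6]
    - [0,0,-2.6]
  twist: [0,0,0,0,0,0,0,0,0,0]
  hand: [0.5,0.5,0.5,0.5,0.5,0.5,0.5,0.5,0.5,0.5]

```text
time_s: 8.95
eef_pos: [0.5638, -0.2714, 0.0735]
tcp_rot: [-3.138, -0.061, -0.005]
contact_force: [0.1, 0.0, -0.7]
gripper_width: 0.0119
```

servo_tool:
  travel:
    - [0,0,0]
    - [0,0,0]
    - [0,0,0]
    - [0,0,1]
    - [0,0,3]
    - [0,0,5]
    - [-2,0.5,6]
    - [-5,1.3,6]
    - [-9.5,2.3,6]
    - [-9.5,2.3,6]
  twist: [0,0,0,0,0,0,0,0,0.03,0.03]
  hand: [2,4,5,5,5,5,5,5,5,5]

```text
time_s: 9.95
eef_pos: [0.4634, -0.2472, 0.1339]
tcp_rot: [-3.135, -0.108, -0.001]
contact_force: [1.4, -0.3, 1.7]
gripper_width: 0.0503
```

```bash
python3 snap.py side g1 300 120 420 220
```

```text
5.8 10.0 [ 0.46659701 -0.24799141  0.13468431] 0.049829623857600404 [-0.16608101  0.42583877  1.04998146]
```

View pics/g1.png

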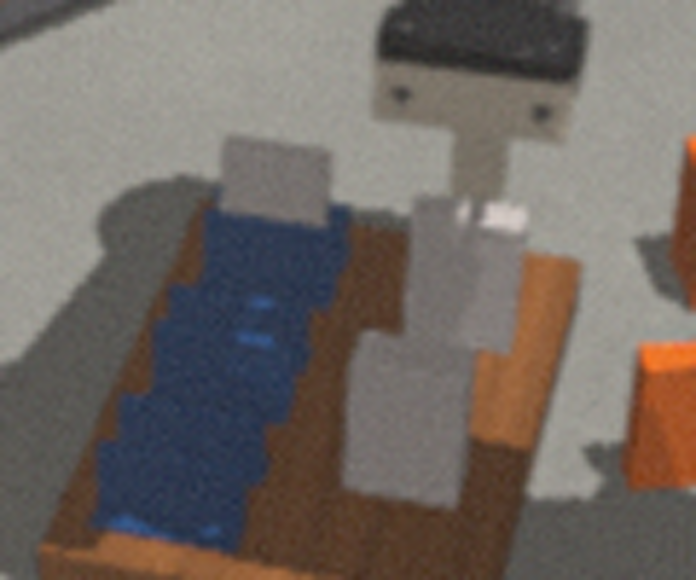

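servo_tool:
  travel:
    - [0.2,0,-2]
    - [0.2,0,-4]
    - [0.2,0,-5.5]
    - [0.2,0,-6.2]
    - [0.2,0,-6.2]
    - [0.2,0,-6.2]
    - [0.2,0,-6.2]
    - [0.2,0,-6.2]
    - [0.2,0,-6.2]
    - [0.2,0,-6.2]
  twist: [0,0,0,0,0,0,0,0,0,0]
  hand: [5,5,5,5,4,3,2,1.2,1,1]

```text
time_s: 11.0
eef_pos: [0.469, -0.248, 0.0732]
tcp_rot: [-3.137, -0.108, -0.007]
contact_force: [-0.3, 0.8, 3.6]
gripper_width: 0.0176
```

servo_tool:
  travel:
    - [0,0,0]
    - [0,0,0]
    - [0,0,0]
    - [0,0,1]
    - [0,0,3]
    - [0,0,5]
    - [0,0,6.5]
    - [0,0,7.5]
    - [0,0,7.5]
    - [0,0,7.5]
  twist: [0,0,0,0,0,0,-0.03,-0.03,-0.03,-0.03]
  hand: [1,1,1,1,1,1,1,1,1,1]

```text
time_s: 12.0
eef_pos: [0.4687, -0.2479, 0.148]
tcp_rot: [-3.138, -0.062, -0.007]
contact_force: [-0.4, 0.2, -2.0]
gripper_width: 0.0176
```

servo_tool:
  travel:
    - [2,2,0.5]
    - [4.5,4,0.5]
    - [7,5.5,0.5]
    - [9.2,6.1,0.5]
    - [9.2,6.1,0]
    - [9.2,6.1,-1]
    - [9.2,6.1,-2]
    - [9.2,6.1,-2.8]
    - [9.2,6.1,-2.8]
    - [9.2,6.1,-2.8]
  twist: [0,0,0,0,0,0,0,0,0,0]
  hand: [1,1,1,1,1,1,1,1,1,1]

```text
time_s: 13.0
eef_pos: [0.5603, -0.1872, 0.1198]
tcp_rot: [-3.138, -0.061, -0.006]
contact_force: [0.7, 0.1, -1.0]
gripper_width: 0.0179
```

```bash
python3 snap.py side g2 300 120 420 220
```

```text
5.8 13.05 [ 0.56068647 -0.18716195  0.12025326] 0.017821597406349983 [ 0.44149618 -0.33505159 -0.80029594]
```

View pics/g2.png

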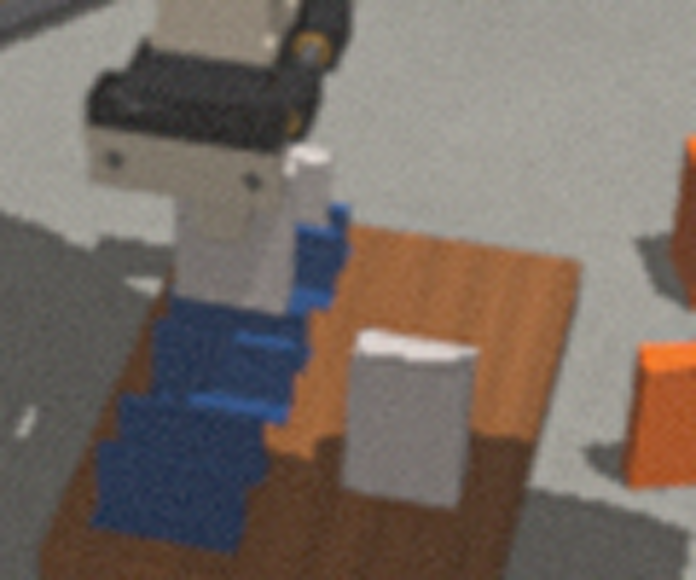

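Pack18 hangs upright above its slot (px ~(235,250) in the crop), and pack12 stands in its slot behind it. Lowering with a force check.

servo_tool:
  travel:
    - [0,0.05,-0.3]
    - [0,0.05,-0.7]
    - [0,0.05,-1.1]
    - [0,0.05,-1.4]
    - [0,0.05,-1.7]
    - [0,0.05,-2]
    - [0,0.05,-2.2]
    - [0,0.05,-2.2]
    - [0,0.05,-2.2]
    - [0,0.05,-2.2]
  twist: [0,0,0,0,0,0,0,0,0,0]
  hand: [1,1,1,1,1,1,1,1,1,1]

```text
time_s: 14.05
eef_pos: [0.5608, -0.1867, 0.0984]
tcp_rot: [-3.138, -0.061, -0.008]
contact_force: [-0.3, -0.4, -1.1]
gripper_width: 0.0177
```

servo_tool:
  travel:
    - [0,0,-0.6]
    - [0,0,-1.2]
    - [0,0,-1.8]
    - [0,0,-2.2]
    - [0,0,-2.5]
    - [0,0,-2.5]
    - [0,0,-2.5]
    - [0,0,-2.5]
    - [0,0,-2.5]
    - [0,0,-2.5]
  twist: [0,0,0,0,0,0,0,0,0,0]
  hand: [1,1,1,1,1,1,1,2.2,3.5,5]

```text
time_s: 15.05
eef_pos: [0.561, -0.1867, 0.0735]
tcp_rot: [-3.138, -0.061, -0.008]
contact_force: [0.1, -0.0, 0.4]
gripper_width: 0.0326
```

servo_tool:
  travel:
    - [0,0,0]
    - [0,0,1]
    - [0,0,3]
    - [0,0,5]
    - [-1,0.5,6]
    - [-4,2,6]
    - [-7,3.6,6]
    - [-9.3,4.8,6]
    - [-9.3,4.8,6]
    - [-9.3,4.8,6]
  twist: [0,0,0,0,0,0,0,0,0,0]
  hand: [5,5.5,5.5,5.5,5.5,5.5,5.5,5.5,5.5,5.5]

```text
time_s: 16.05
eef_pos: [0.4676, -0.1384, 0.1343]
tcp_rot: [-3.138, -0.063, -0.011]
contact_force: [0.4, 0.3, -0.7]
gripper_width: 0.0549
```

```bash
python3 snap.py side g3 300 120 420 220
```

```text
5.8 16.1 [ 0.46821243 -0.13856622  0.13411978] 0.05490806258400838 [ 0.5895485   0.6625576  -0.54559466]
```

View pics/g3.png

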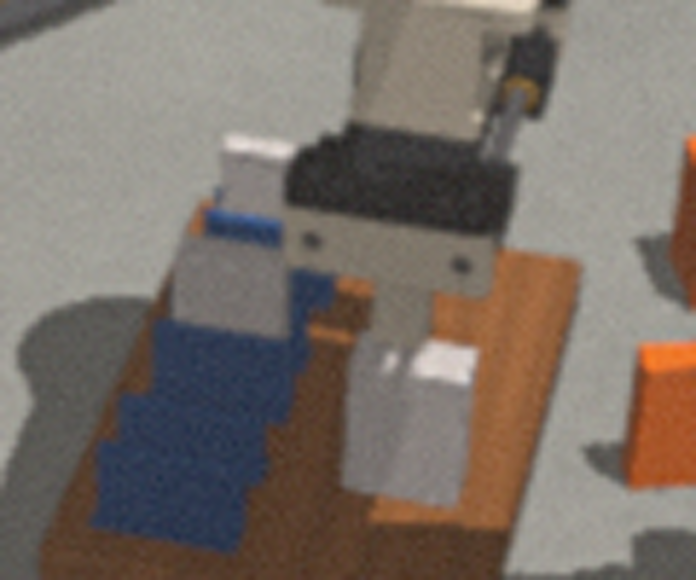

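Both packings are in their slots; the open fingers are over pack24 (px ~(415,360) in the crop). Grasping it.

servo_tool:
  travel:
    - [0,0,-2]
    - [0,0,-4]
    - [0,0,-5.5]
    - [0,0,-6.1]
    - [0,0,-6.1]
    - [0,0,-6.1]
    - [0,0,-6.1]
    - [0,0,-6.1]
    - [0,0,-6.1]
    - [0,0,-6.1]
  twist: [0,0,0,0,0,0,0,0,0,0]
  hand: [5.5,5.5,5.5,5.5,4.5,3.5,2.5,2,1.6,1.6]

```text
time_s: 17.1
eef_pos: [0.4686, -0.1386, 0.0737]
tcp_rot: [-3.138, -0.063, -0.012]
contact_force: [-1.1, 0.8, 3.9]
gripper_width: 0.0239
```

servo_tool:
  travel:
    - [0,0,0]
    - [0,0,0]
    - [0,0,1]
    - [0,0,3]
    - [0,0,5]
    - [0,0,7]
    - [0,0,8.5]
    - [0,0,9.5]
    - [0,0,9.5]
    - [0,0,9.5]
  twist: [0,0,0,0,0,0,0,0,0,0]
  hand: [1.6,1.6,1.6,1.6,1.6,1.6,1.6,1.6,1.6,1.6]

```text
time_s: 18.1
eef_pos: [0.4682, -0.1385, 0.1683]
tcp_rot: [-3.138, -0.062, -0.011]
contact_force: [-0.4, 0.7, -2.5]
gripper_width: 0.0236
```

```bash
python3 snap.py side g4 200 200 400 350; python3 - <<'E'
from h import *
a=robot.snapshot("top").astype(float);np.save("top1.npy",a)
a=a[...,::-1];g=a[:,:,1]
cv2.imwrite("pics/g5.png",cv2.resize(a[170:270,200:330].astype(np.uint8),None,fx=6,fy=6,interpolation=cv2.INTER_CUBIC))
for v in (200,205,210,218,222,226,230,234):print(v,[int(x) for x in g[v,270:312]])
E
```

```text
3.8666666666666667 18.15 [ 0.46797042 -0.13848923  0.16791558] 0.02380906618152662 [ 0.2884122  -0.27918696 -2.34918   ]
200 [87, 78, 70, 64, 64, 62, 62, 88, 122, 136, 121, 85, 46, 27, 28, 22, 27, 23, 23, 30, 30, 41, 52, 71, 75, 57, 46, 38, 36, 30, 33, 30, 28, 31, 29, 32, 35, 35, 30, 33, 36, 37]
205 [33, 31, 34, 31, 35, 35, 31, 35, 36, 37, 42, 35, 36, 40, 43, 39, 41, 39, 39, 39, 38, 39, 43, 43, 45, 40, 41, 42, 44, 35, 43, 44, 46, 43, 41, 45, 47, 42, 45, 45, 47, 48]
210 [43, 45, 50, 44, 44, 44, 43, 45, 45, 48, 46, 48, 47, 47, 43, 51, 49, 51, 50, 50, 51, 54, 57, 44, 45, 49, 50, 53, 50, 50, 51, 50, 48, 50, 55, 51, 48, 50, 55, 50, 50, 54]
218 [53, 55, 56, 52, 55, 56, 55, 54, 54, 56, 54, 58, 56, 57, 55, 55, 58, 56, 61, 61, 58, 56, 60, 60, 60, 60, 61, 63, 59, 59, 61, 60, 57, 62, 58, 62, 64, 65, 64, 67, 65, 66]
222 [61, 61, 63, 62, 62, 65, 67, 66, 64, 64, 65, 66, 64, 66, 68, 67, 67, 70, 69, 73, 68, 69, 68, 71, 69, 68, 68, 64, 58, 62, 62, 60, 60, 57, 57, 56, 54, 59, 56, 52, 57, 51]
226 [75, 77, 74, 77, 77, 74, 75, 78, 77, 76, 79, 76, 73, 68, 64, 58, 49, 44, 46, 40, 44, 44, 42, 43, 43, 40, 45, 42, 42, 45, 45, 45, 46, 38, 41, 43, 45, 41, 43, 45, 46, 44]
230 [76, 75, 71, 75, 75, 73, 73, 71, 69, 58, 48, 47, 43, 45, 43, 45, 41, 48, 44, 44, 43, 45, 46, 50, 41, 45, 43, 44, 42, 42, 45, 44, 46, 41, 45, 43, 45, 50, 38, 44, 44, 42]
234 [60, 63, 59, 61, 63, 59, 57, 56, 46, 44, 43, 44, 44, 44, 46, 45, 38, 44, 43, 46, 46, 44, 47, 38, 45, 42, 41, 39, 39, 46, 45, 44, 44, 40, 43, 43, 46, 41, 44, 46, 45, 42]
```

View pics/g5.png

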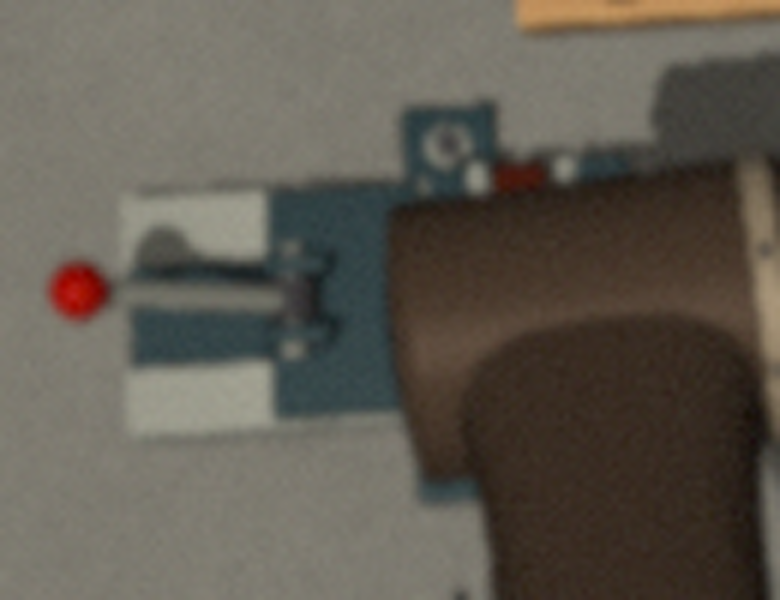

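View pics/g4.png

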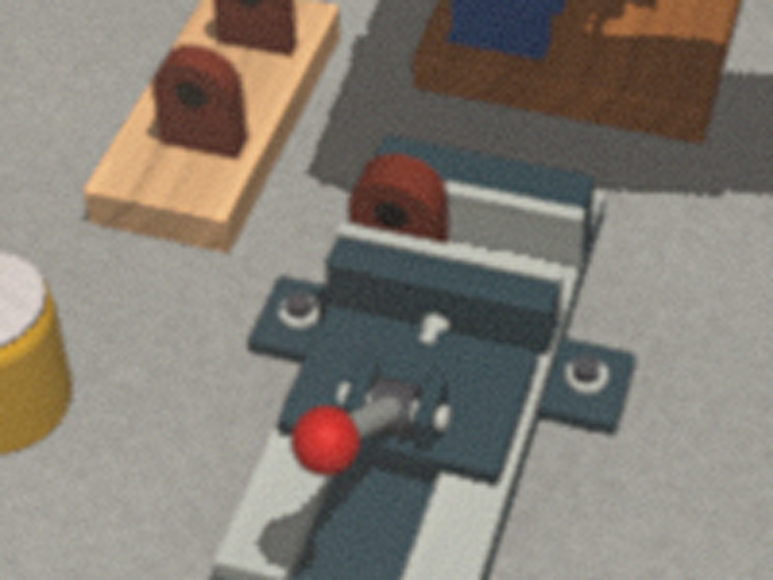

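```bash
python3 - <<'E'
from h import *
ims=np.mean([robot.snapshot("side").astype(float) for _ in range(3)],0);np.save("side1.npy",ims)
a=ims[...,::-1].astype(np.uint8)
c=a[236:290,270:365];cv2.imwrite("pics/g6.png",cv2.resize(c,None,fx=8,fy=8,interpolation=cv2.INTER_LANCZOS4))
g=ims[:,:,1]
for x in (.46,.47,.48,.49,.50):
    # profile along world y at z=.07
    ys=np.arange(.05,.17,.004);uv=proj('side',np.c_[np.full_like(ys,x),ys,np.full_like(ys,.07)]).astype(np.float32)
    p=cv2.remap(g.astype(np.float32),uv[:,0][None],uv[:,1][None],cv2.INTER_CUBIC)[0]
    print(x,[int(v) for v in p])
t=np.load("top0.npy")[:,:,1].astype(np.float32)
for x in (.452,.456,.46,.51,.516):
    ys=np.arange(.05,.17,.004);uv=proj('top',np.c_[np.full_like(ys,x),ys,np.full_like(ys,.07)]).astype(np.float32)
    print('T',x,[int(v) for v in cv2.remap(t,uv[:,0][None],uv[:,1][None],cv2.INTER_CUBIC)[0]])
E
```

```text
0.46 [84, 76, 79, 81, 79, 79, 75, 134, 193, 166, 120, 114, 118, 118, 117, 120, 117, 119, 174, 192, 189, 111, 74, 80, 83, 80, 80, 61, 57, 59]
0.47 [83, 77, 77, 77, 83, 78, 73, 120, 192, 172, 121, 115, 119, 120, 118, 119, 119, 118, 166, 193, 190, 117, 75, 83, 81, 81, 79, 60, 58, 58]
0.48 [86, 77, 77, 78, 78, 78, 73, 107, 189, 174, 124, 116, 118, 118, 119, 119, 118, 118, 162, 192, 191, 125, 75, 81, 81, 82, 81, 63, 59, 59]
0.49 [84, 76, 79, 80, 80, 78, 72, 112, 189, 181, 123, 112, 120, 117, 118, 119, 122, 117, 157, 190, 192, 140, 78, 79, 78, 82, 83, 62, 58, 58]
0.5 [87, 77, 78, 77, 77, 76, 73, 103, 186, 183, 130, 113, 117, 119, 119, 121, 119, 117, 146, 192, 191, 139, 77, 80, 80, 80, 84, 64, 56, 58]
T 0.452 [103, 86, 75, 71, 66, 65, 60, 67, 80, 98, 111, 119, 109, 90, 81, 91, 110, 118, 105, 86, 90, 83, 56, 51, 53, 59, 86, 112, 107, 97]
T 0.456 [113, 72, 48, 48, 46, 47, 48, 57, 86, 119, 138, 140, 115, 85, 93, 110, 130, 135, 106, 95, 120, 111, 71, 58, 59, 62, 74, 86, 80, 74]
T 0.46 [115, 67, 54, 59, 62, 62, 62, 69, 100, 139, 147, 137, 100, 89, 132, 151, 155, 140, 95, 96, 133, 125, 79, 66, 66, 66, 64, 58, 56, 63]
T 0.51 [113, 68, 55, 60, 62, 65, 63, 64, 86, 126, 135, 98, 76, 78, 107, 139, 143, 125, 90, 81, 117, 138, 104, 64, 63, 61, 65, 92, 126, 136]
T 0.516 [113, 68, 54, 61, 62, 63, 62, 64, 82, 123, 136, 109, 94, 101, 126, 145, 146, 142, 113, 84, 113, 137, 104, 65, 61, 63, 64, 74, 95, 101]
```

View pics/g6.png

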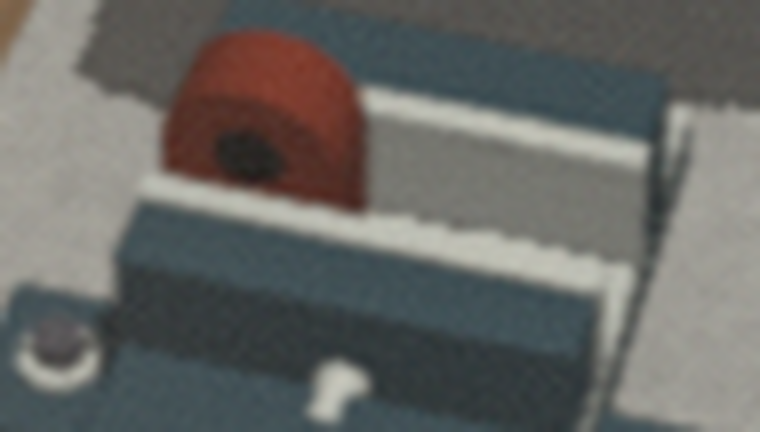

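servo_tool:
  travel:
    - [0,3,0]
    - [0,7,0]
    - [0.5,12,0]
    - [1,16.5,0]
    - [1.3,20.5,0]
    - [1.3,23.5,0]
    - [1.3,24.8,0]
    - [1.3,24.8,0]
    - [1.3,24.8,-1]
    - [1.3,24.8,-2.5]
  twist: [0,0,0,0,0,0,0,0,0,0]
  hand: [1.6,1.6,1.6,1.6,1.6,1.6,1.6,1.6,1.6,1.6]

```text
time_s: 19.35
eef_pos: [0.4814, 0.1087, 0.1427]
tcp_rot: [-3.137, -0.061, -0.011]
contact_force: [-0.7, 0.1, -2.1]
gripper_width: 0.0238
```

```bash
python3 snap.py side g7 240 180 400 300
```

```text
4.833333333333333 19.4 [0.47965135 0.10773769 0.13968172] 0.0235844150281595 [-1.36077724 -0.94120932 -4.77786871]
```

View pics/g7.png

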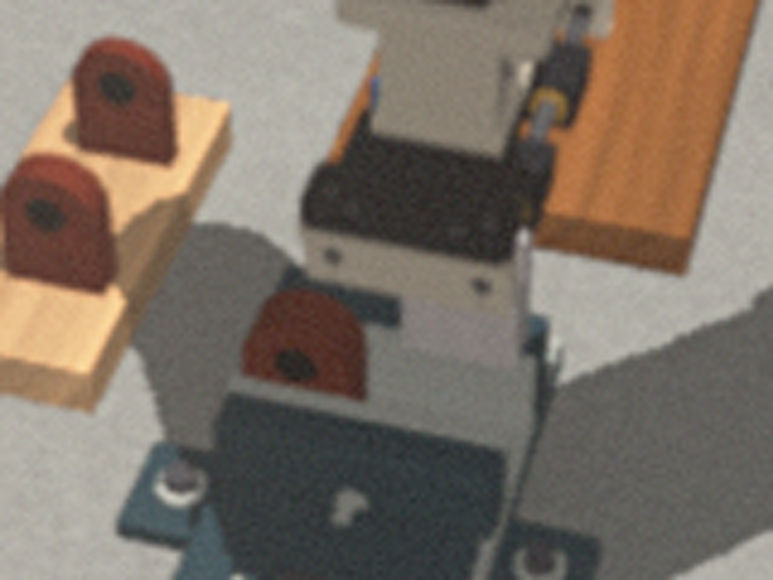

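servo_tool:
  travel:
    - [0.1,0.1,-0.6]
    - [0.1,0.1,-1.2]
    - [0.1,0.1,-1.8]
    - [0.1,0.1,-2.3]
    - [0.1,0.1,-2.8]
    - [0.1,0.1,-3.3]
    - [0.1,0.1,-3.8]
    - [0.1,0.1,-4]
    - [0.1,0.1,-4]
    - [0.1,0.1,-4]
  twist: [0,0,0,0,0,0,0,0,0,0]
  hand: [1.6,1.6,1.6,1.6,1.6,1.6,1.6,1.6,1.6,1.6]

```text
time_s: 20.4
eef_pos: [0.4807, 0.1088, 0.0998]
tcp_rot: [-3.139, -0.06, -0.005]
contact_force: [0.3, 0.0, -1.4]
gripper_width: 0.024
```

Free of contact with the foot 14 mm below the jaw tops; down to the bed.

servo_tool:
  travel:
    - [0,0,-0.6]
    - [0,0,-1.2]
    - [0,0,-1.7]
    - [0,0,-2.2]
    - [0,0,-2.5]
    - [0,0,-2.6]
    - [0,0,-2.6]
    - [0,0,-2.6]
    - [0,0,-2.6]
    - [0,0,-2.6]
  twist: [0,0,0,0,0,0,0,0,0,0]
  hand: [1.6,1.6,1.6,1.6,1.6,1.6,1.6,1.6,1.6,1.6]

```text
time_s: 21.4
eef_pos: [0.4808, 0.1088, 0.0738]
tcp_rot: [-3.139, -0.06, -0.005]
contact_force: [-0.5, -0.8, 0.0]
gripper_width: 0.0237
```

servo_tool:
  travel:
    - [0,0,0]
    - [0,0,0]
    - [0,0,0]
    - [0,0,1]
    - [0,0,3]
    - [0,0,6]
    - [0,0,9]
    - [0,1,11]
    - [0.5,2,12]
    - [1,3,12]
  twist: [0,0,0,0,0,0,0,0.1,0.2,0.3]
  hand: [3,4,4.5,4.5,4.5,4.5,4.5,4.5,4.5,4.5]

```text
time_s: 22.4
eef_pos: [0.4919, 0.1397, 0.1969]
tcp_rot: [-3.092, -0.535, -0.011]
contact_force: [-0.3, -0.1, -0.2]
gripper_width: 0.0451
```

```bash
python3 snap.py side g8 220 200 400 335; python3 -c "
from cell import robot;print(robot.read_state()['joint_positions'])"
```

```text
4.296296296296297 22.45 [0.49235078 0.14064498 0.19586619] 0.04500107317086549 [2.36040061 1.65617305 0.59921934]
[ 6.61948559e-01  1.09141596e-01 -3.92342942e-01 -3.46229807e-04
 -1.06190982e+00  1.25786726e+00]
```

View pics/g8.png

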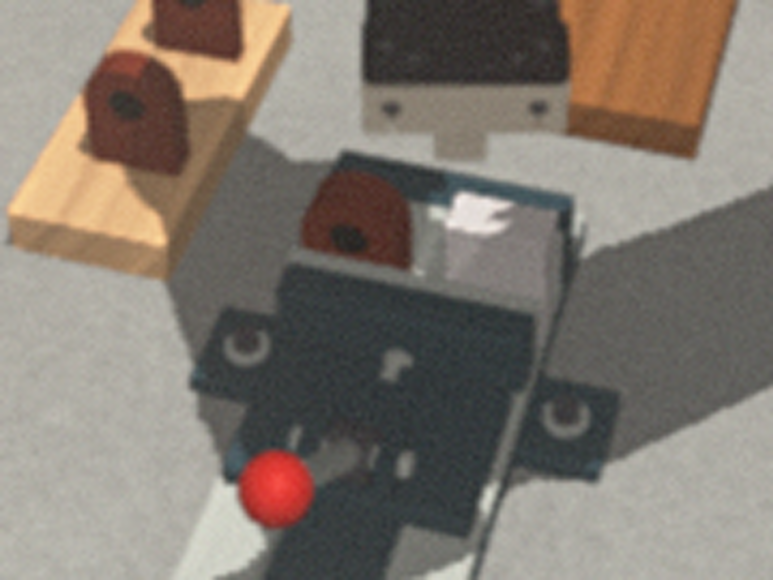

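servo_tool:
  travel:
    - [0,0,0]
    - [0,0,0]
    - [0.5,1,0]
    - [1,2,0]
    - [1.5,3,0]
    - [2,4.2,0]
    - [2,4.2,0]
    - [2,4.2,0]
    - [2,4.2,0]
    - [2,4.2,0]
  twist: [-0.14,-0.28,-0.42,-0.56,-0.7,-0.84,-0.98,-1.12,-1.26,-1.4]
  hand: [4.5,4.5,4.5,4.5,4.5,4.5,4.5,4.5,4.5,4.5]

```text
time_s: 23.45
eef_pos: [0.5123, 0.1825, 0.1964]
tcp_rot: [2.711, -1.585, 0.012]
contact_force: [-0.6, 0.1, -0.1]
gripper_width: 0.0448
```

servo_tool:
  travel:
    - [0,0,0]
    - [0,0,0]
    - [0,0,0]
    - [0,0,0]
    - [0,0,-1]
    - [0,0,-2]
    - [0,0,-4]
    - [0,0,-6]
    - [0,0,-8]
    - [0,0,-8]
  twist: [-0.13,-0.26,-0.39,-0.47,-0.47,-0.47,-0.47,-0.47,-0.47,-0.47]
  hand: [4.5,4.5,4.5,4.5,4.5,4.5,4.5,4.5,4.5,4.5]

```text
time_s: 24.45
eef_pos: [0.5102, 0.1811, 0.1131]
tcp_rot: [2.263, -2.166, 0.009]
contact_force: [-0.4, -0.2, 0.4]
gripper_width: 0.0447
```

```bash
python3 snap.py side h1 220 180 400 330;python3 snap.py top h2 200 150 330 250;  python3 -c "
from cell import robot;s=robot.read_state();print(s['joint_positions'],s['tcp_rot'])"
```

```text
3.8666666666666667 24.5 [0.51123063 0.18164853 0.11482354] 0.04497998327218245 [ 0.56617778 -0.52987854  0.36244926]
5.8 24.55 [0.51205605 0.18220028 0.1160739 ] 0.04479432203297427 [0.82011729 0.50516343 0.88120641]
[ 0.70800996  0.2449164  -0.43024733  0.00946244 -0.89940914 -0.6701008 ] [ 2.26632124 -2.16914784  0.0109799 ]
```

View pics/h1.png

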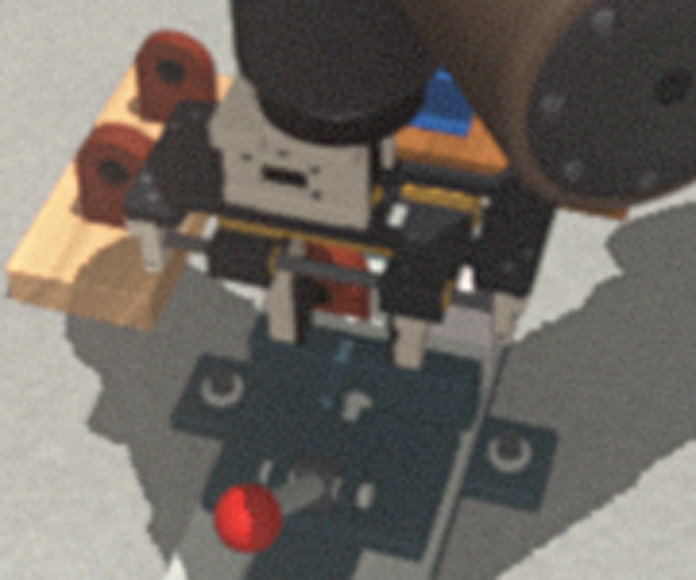

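View pics/h2.png

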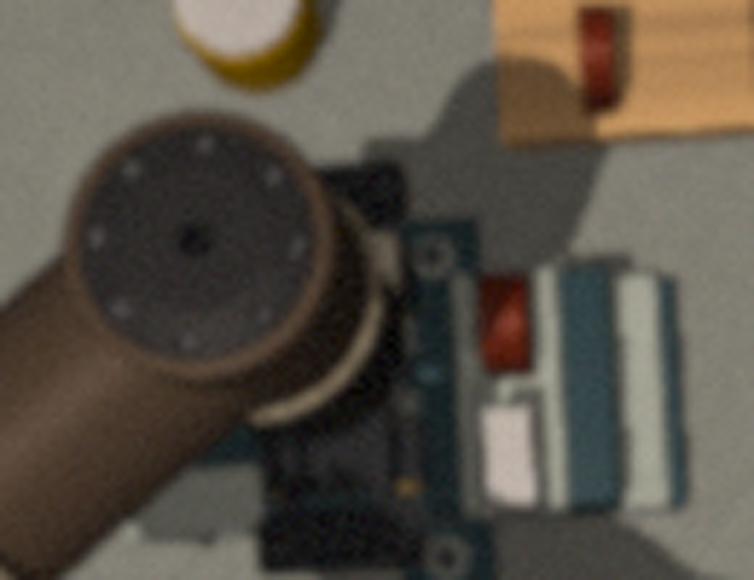

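servo_tool:
  travel:
    - [0,0,-0.5]
    - [0,0,-1.5]
    - [0,0.1,-2.5]
    - [0,0.1,-3.5]
    - [0,0.1,-4.5]
    - [0,0.1,-5.2]
    - [0,0.1,-5.6]
    - [0,0.1,-5.8]
    - [0,0.1,-5.8]
    - [0,0.1,-5.8]
  twist: [0,0,0,0,0,0,0,0,0,0]
  hand: [4.5,4.5,4.5,4.5,4.5,4.5,4.5,4.5,4.5,4.5]

```text
time_s: 25.55
eef_pos: [0.5123, 0.1833, 0.0583]
tcp_rot: [2.267, -2.169, 0.011]
contact_force: [-0.2, 0.5, -0.2]
gripper_width: 0.045
```

```bash
python3 snap.py side h3 240 230 360 330
```

```text
5.8 25.6 [0.5123162  0.18337041 0.05843476] 0.04474809552175068 [ 0.435203   -0.24696997 -0.0758573 ]
```

View pics/h3.png

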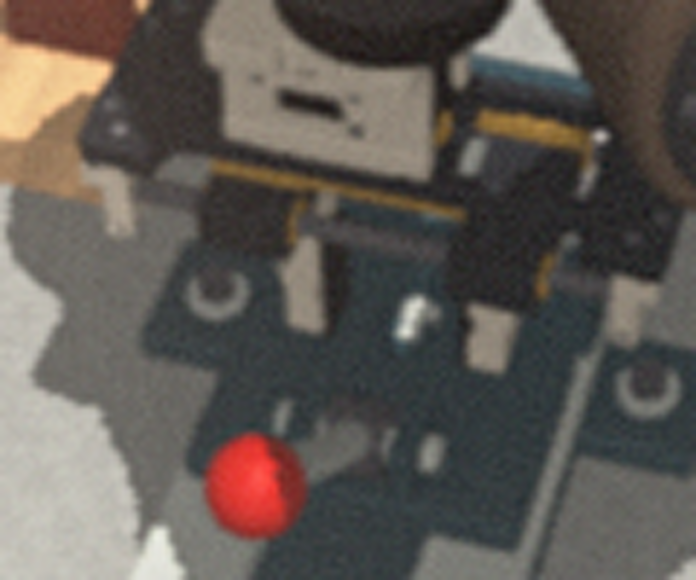

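servo_tool:
  travel:
    - [0,-0.2,0]
    - [0,-0.4,0]
    - [0,-0.6,0]
    - [0,-0.8,0]
    - [0,-1,0]
    - [0,-1.2,0]
    - [0.1,-1.4,0]
    - [0.1,-1.6,0]
    - [0.1,-1.8,0]
    - [0.1,-1.8,0]
  twist: [0,0,0,0,0,0,0,0,0,0]
  hand: [4.5,4.5,4.5,4.5,4.5,4.5,4.5,4.5,4.5,4.5]

```text
time_s: 26.6
eef_pos: [0.5133, 0.1664, 0.0585]
tcp_rot: [2.267, -2.171, 0.01]
contact_force: [-2.8, 6.1, 0.9]
gripper_width: 0.0452
```

servo_tool:
  travel:
    - [0,-0.1,0]
    - [0,-0.2,0]
    - [0,-0.3,0]
    - [0,-0.4,0]
    - [0,-0.5,0]
    - [0,-0.6,0]
    - [0,-0.7,0]
    - [0,-0.7,0]
    - [0,-0.7,0]
    - [0,-0.7,0]
  twist: [0,0,0,0,0,0,0,0,0,0]
  hand: [4.5,4.5,4.5,4.5,4.5,4.5,4.5,4.5,4.5,4.5]

```text
time_s: 27.6
eef_pos: [0.5135, 0.1616, 0.0585]
tcp_rot: [-2.268, 2.173, -0.007]
contact_force: [-5.4, 10.5, -0.9]
gripper_width: 0.045
```

```bash
python3 snap.py top h4 240 170 340 250
```

```text
7.25 27.65 [0.51347069 0.16161444 0.05854935] 0.045118283119806805 [-5.69542946  9.98415253 -0.50256112]
```

View pics/h4.png

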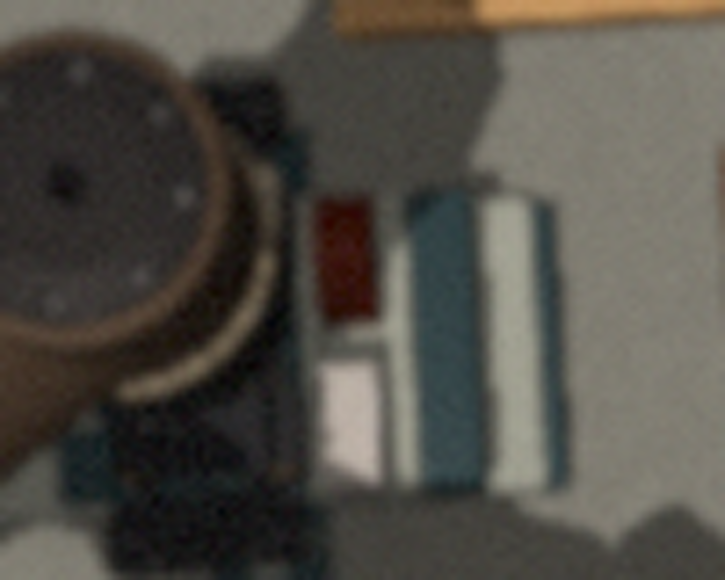

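servo_tool:
  travel:
    - [-0.05,-0.15,0]
    - [-0.1,-0.25,0]
    - [-0.1,-0.35,0]
    - [-0.1,-0.45,0]
    - [-0.1,-0.5,0]
    - [-0.1,-0.55,0]
    - [-0.1,-0.6,0]
    - [-0.1,-0.6,0]
    - [-0.1,-0.6,0]
    - [-0.1,-0.6,0]
  twist: [0,0,0,0,0,0,0,0,0,0]
  hand: [4.5,4.5,4.5,4.5,4.5,4.5,4.5,4.5,4.5,4.5]

```text
time_s: 28.65
eef_pos: [0.5136, 0.1583, 0.0587]
tcp_rot: [-2.264, 2.17, -0.005]
contact_force: [-1.5, 11.4, -2.7]
gripper_width: 0.0451
```

servo_tool:
  travel:
    - [0,-0.3,0]
    - [0,-0.4,0]
    - [0,-0.5,0]
    - [0,-0.6,0]
    - [0,-0.7,0]
    - [0,-0.8,0]
    - [0,-0.8,0]
    - [0,-0.8,0]
    - [0,-0.8,0]
    - [0,-0.8,0]
  twist: [0,0,0,0,0,0,0,0,0,0]
  hand: [4.5,4.5,4.5,4.5,4.5,4.5,4.5,4.5,4.5,4.5]

```text
time_s: 29.65
eef_pos: [0.5139, 0.1559, 0.0588]
tcp_rot: [-2.258, 2.166, 0.0]
contact_force: [-10.6, 28.6, -0.9]
gripper_width: 0.0449
```

```bash
python3 snap.py top h5 240 170 340 250
```

```text
7.25 29.7 [0.51386617 0.15590863 0.05886325] 0.04482545196028775 [-11.84537751  27.9331096   -1.47515333]
```

View pics/h5.png

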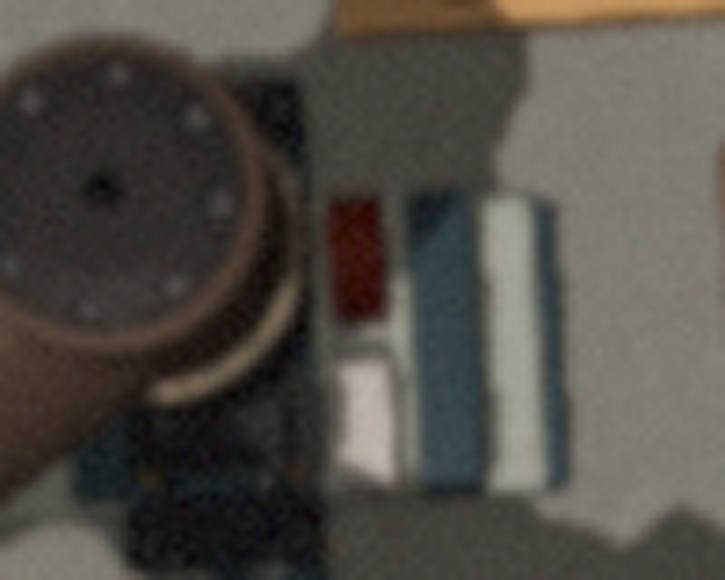

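servo_tool:
  travel:
    - [0,0.2,0]
    - [0,0.6,0]
    - [0,0.9,0]
    - [0,0.9,0.5]
    - [0,0.9,2]
    - [0,0.9,5]
    - [0,0.9,9]
    - [0,0.9,13]
    - [0,0.9,15]
    - [0,0.9,15]
  twist: [0,0,0,0,0,0,0,0,0,0]
  hand: [4.5,4.5,4.5,4.5,4.5,4.5,4.5,3,1,0]

```text
time_s: 30.7
eef_pos: [0.5155, 0.1652, 0.2129]
tcp_rot: [-2.253, 2.162, -0.003]
contact_force: [-0.6, 0.1, -1.0]
gripper_width: 0.0264
```

```bash
python3 snap.py side i1 240 200 360 300; cat > ball.py <<'E'
from h import *
R={}
for n in("top","side"):
    a=robot.snapshot(n).astype(float);np.save(n+"b.npy",a)
    m=((a[...,0]>100)&(a[...,1]<70)&(a[...,2]<70)&(a[...,0]-a[...,1]>60)).astype(np.uint8)
    if n=='top': m[:,:190]=0;m[:,250:]=0;m[:200]=0;m[235:]=0
    else: m[:280]=0
    nn,l,st,ce=cv2.connectedComponentsWithStats(m)
    k=1+np.argmax(st[1:,4]);print(n,ce[k],st[k,4]);R[n]=ray(n,ce[k])
c1,d1=R['top'];c2,d2=R['side'];d1=d1[0];d2=d2[0]
s=np.linalg.lstsq(np.c_[d1,-d2],c2-c1,rcond=None)[0];print(c1+s[0]*d1,c2+s[1]*d2)
E
python3 ball.py
```

```text
5.8 30.75 [0.51452229 0.16476715 0.21076593] 0.022176154442648675 [-0.25410816 -0.01100829 -0.82184173]Traceback (most recent call last):
  File "ball.py", line 9, in <module>
    k=1+np.argmax(st[1:,4]);print(n,ce[k],st[k,4]);R[n]=ray(n,ce[k])
        ~~~~~~~~~^^^^^^^^^^
    return _wrapfunc(a, 'argmax', axis=axis, out=out, **kwds)
    return bound(*args, **kwds)
ValueError: attempt to get argmax of an empty sequence
```

View pics/i1.png

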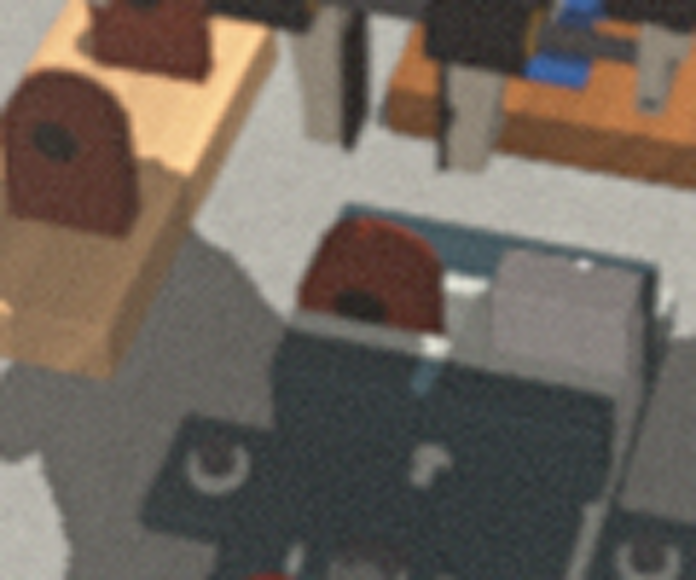

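```bash
python3 - <<'E'
from h import *
ims=np.mean([robot.snapshot("side").astype(float) for _ in range(2)],0)
def f(a):
    m=((a[...,0]>90)&(a[...,0]-a[...,1]>60)&(a[...,0]-a[...,2]>60)).astype(np.uint8);m[:290]=0
    nn,l,st,ce=cv2.connectedComponentsWithStats(m);k=1+np.argmax(st[1:,4]);return ce[k],st[k]
for nm,a in(('old',np.load('side0.npy')),('new',ims)):
    c,st=f(a);print(nm,c,st, onz('side',[c],.1528))
a=ims[...,::-1].astype(np.uint8)
cv2.imwrite("pics/i2.png",cv2.resize(a[240:340,230:350],None,fx=6,fy=5.8,interpolation=cv2.INTER_CUBIC))
E
```

```text
old [283.84821429 313.16964286] [276 305  17  17 224] [[0.50658541 0.32070033 0.1528    ]]
new [286.2029703  307.55940594] [279 300  16  16 202] [[0.5070698  0.30878267 0.1528    ]]
```

View pics/i2.png

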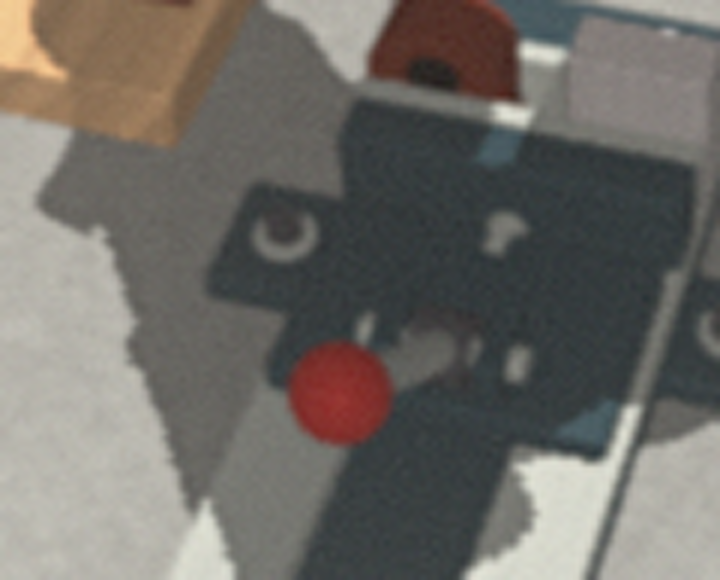

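servo_tool:
  travel:
    - [-0.1,2,0]
    - [-0.2,5,0]
    - [-0.4,8,0]
    - [-0.6,11,0]
    - [-0.7,13.5,0]
    - [-0.7,14.4,0]
    - [-0.7,14.4,-1]
    - [-0.7,14.4,-2]
    - [-0.7,14.4,-2.5]
    - [-0.7,14.4,-2.5]
  twist: [0,0,0,0,0,0,0,0,0,0]
  hand: [0,0,0,0,0,0,0,0,0,0]

```text
time_s: 31.9
eef_pos: [0.5058, 0.3068, 0.1815]
tcp_rot: [-2.259, 2.17, 0.001]
contact_force: [-0.0, 0.3, -0.3]
gripper_width: 0.0003
```

```bash
python3 snap.py side i3 220 240 370 360;python3 snap.py top i4 200 160 330 260
```

```text
4.833333333333333 31.95 [0.50617869 0.30719675 0.18235424] 0.0005963334359732619 [0.50554307 0.76797509 0.84984789]
5.8 32.0 [0.50643446 0.30756596 0.18291882] 0.0004141789217250215 [ 0.48893056  0.08451766 -0.07973158]
```

View pics/i3.png

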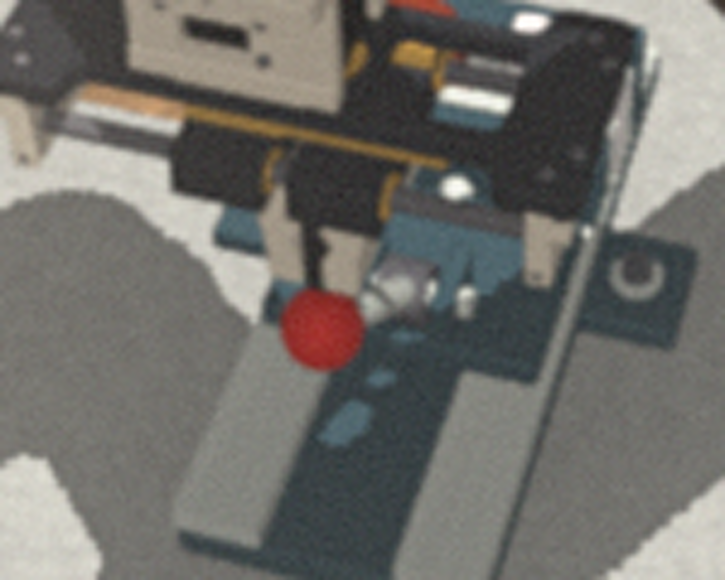

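View pics/i4.png

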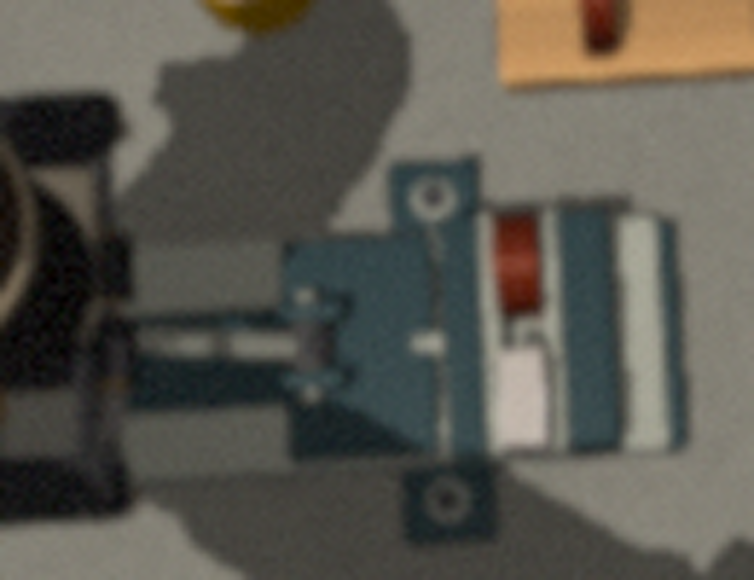

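servo_tool:
  travel:
    - [0,0,-0.3]
    - [0,0,-0.6]
    - [0,0,-0.9]
    - [0,0.1,-1.2]
    - [0,0.2,-1.5]
    - [0,0.4,-1.8]
    - [0,0.6,-2.1]
    - [0,0.8,-2.4]
    - [0,0.9,-2.7]
    - [0,0.9,-2.7]
  twist: [0,0,0,0,0,0,0,0,0,0]
  hand: [0,0,0,0,0,0,0,0,0,0]

```text
time_s: 33.0
eef_pos: [0.5069, 0.318, 0.1564]
tcp_rot: [-2.256, 2.166, 0.001]
contact_force: [-0.3, 2.3, 2.8]
gripper_width: 0.0005
```

```bash
python3 snap.py side i5 220 240 370 360
```

```text
4.833333333333333 33.05 [0.50687768 0.31763329 0.15641019] 0.00033543628685657456 [-0.51323736  1.56374612  2.89505098]
```

View pics/i5.png

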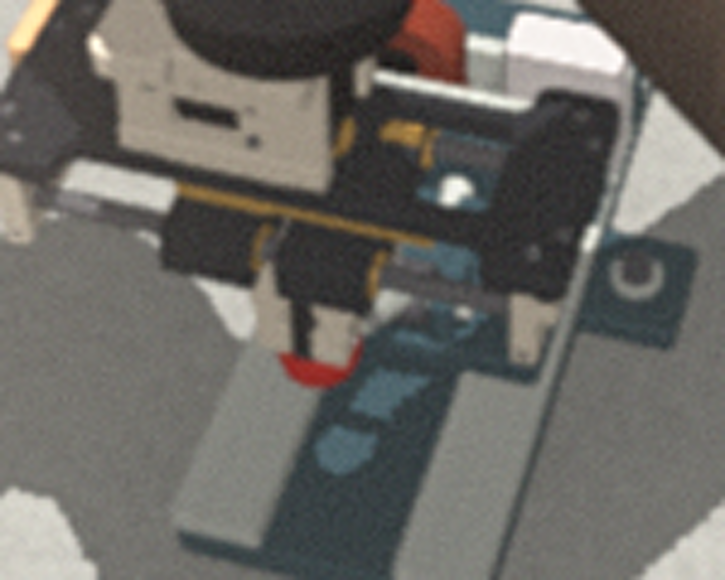

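```bash
python3 - <<'E'
from h import *
for v in (310.5,311.5,312.5):
  for z in (.13,.135,.14,.145): print(v,z,onz('side',[(286.3,v)],z)[0])
print(proj('side',[[.5069,.3178,.1564],[.507,.309,.1528]]))
E
```

```text
310.5 0.13 [0.51208476 0.29877518 0.13      ]
310.5 0.135 [0.51046335 0.30219483 0.135     ]
310.5 0.14 [0.50884194 0.30561448 0.14      ]
310.5 0.145 [0.50722053 0.30903413 0.145     ]
311.5 0.13 [0.51130865 0.30074316 0.13      ]
311.5 0.135 [0.50969292 0.3041484  0.135     ]
311.5 0.14 [0.50807719 0.30755365 0.14      ]
311.5 0.145 [0.50646146 0.31095889 0.145     ]
312.5 0.13 [0.51053555 0.30270352 0.13      ]
312.5 0.135 [0.50892548 0.30609442 0.135     ]
312.5 0.14 [0.50731541 0.30948532 0.14      ]
312.5 0.145 [0.50570534 0.31287621 0.145     ]
[[284.20114677 310.43803274]
 [286.19416063 307.66977089]]
```

servo_tool:
  travel:
    - [0,-0.3,-0.2]
    - [0,-0.3,-0.6]
    - [0,-0.1,-1]
    - [0,0.2,-1.4]
    - [0,0.5,-1.9]
    - [0,0.9,-2.4]
    - [0,1.2,-2.9]
    - [0,1.5,-3.4]
    - [0,1.7,-3.8]
    - [0,1.9,-4.1]
  twist: [0,0,0,0,0,0,0,0,0,0]
  hand: [0,0,0,0,0,0,0,0,0,0]

```text
time_s: 34.05
eef_pos: [0.5064, 0.3362, 0.1145]
tcp_rot: [-2.258, 2.168, 0.001]
contact_force: [-0.5, -0.1, 0.7]
gripper_width: 0.0005
```

```bash
python3 snap.py side i6 220 240 370 360
```

```text
4.833333333333333 34.1 [0.50633789 0.3362944  0.11414059] 0.0005284420057114381 [-1.34431645  0.69113312 -0.01400095]
```

View pics/i6.png

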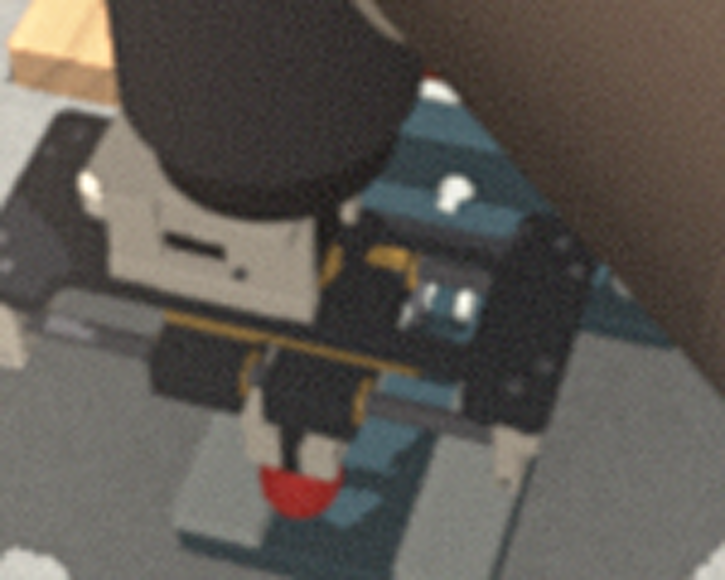

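servo_tool:
  travel:
    - [0,0.2,-0.5]
    - [0,0.3,-1]
    - [0,0.4,-1.5]
    - [0,0.5,-2]
    - [0,0.6,-2.5]
    - [0,0.7,-3]
    - [0,0.7,-3.4]
    - [0,0.7,-3.8]
    - [0,0.7,-4.1]
    - [0,0.7,-4.1]
  twist: [0,0,0,0,0,0,0,0,0,0]
  hand: [0,0,0,0,0,0,0,0,0,0]

```text
time_s: 35.1
eef_pos: [0.5063, 0.3432, 0.0731]
tcp_rot: [-2.258, 2.168, 0.001]
contact_force: [-0.6, -0.5, 1.3]
gripper_width: 0.0002
```

servo_tool:
  travel:
    - [0,0,-0.1]
    - [0,0,-0.2]
    - [0,0,-0.3]
    - [0,0,-0.4]
    - [0,0,-0.5]
    - [0,0,-0.6]
    - [0,0,-0.6]
    - [0,0,-0.6]
    - [0,0,-0.6]
    - [0,0,-0.6]
  twist: [0,0,0,0,0,0,0,0,0,0]
  hand: [0,0,0,0,0,0,0,0,0,0]

```text
time_s: 36.1
eef_pos: [0.5067, 0.3434, 0.0717]
tcp_rot: [-2.258, 2.164, -0.001]
contact_force: [-12.5, -5.5, 35.8]
gripper_width: 0.0005
```

```bash
python3 snap.py side i7 220 240 370 360
```

```text
4.833333333333333 36.15 [0.50673686 0.34343562 0.07172375] 0.0003995713170276641 [-13.94618751  -5.80692185  36.43057065]
```

View pics/i7.png

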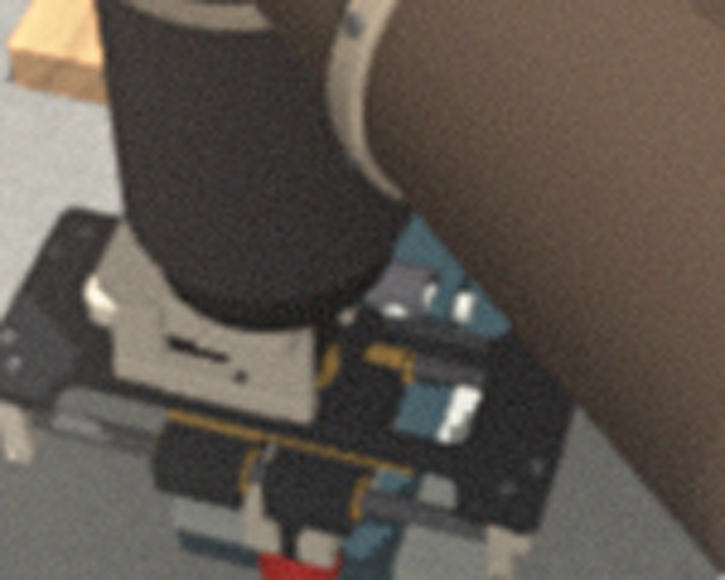

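servo_tool:
  travel:
    - [0,0,0.3]
    - [0,0,0.8]
    - [0,0,2]
    - [0,0,5]
    - [0,0,9]
    - [-1,2,13]
    - [-3,6,15]
    - [-5,10,15]
    - [-7,14,15]
    - [-9,18,15]
  twist: [0,0,0,0,0,0,0,0,0,0]
  hand: [0,0,0,0,0,0,0,0,0,0]

```text
time_s: 37.15
eef_pos: [0.4158, 0.5247, 0.2221]
tcp_rot: [-2.258, 2.165, -0.001]
contact_force: [0.4, 0.5, 0.0]
gripper_width: 0.0005
```

```bash
python3 snap.py side j1 200 120 440 320;python3 snap.py top j2 200 140 440 320
```

```text
2.9 37.2 [0.41336347 0.52994155 0.22124643] 0.0006828102138507411 [1.11181574 3.60058743 1.54984349]
3.2222222222222223 37.25 [0.41431028 0.52733506 0.2208263 ] 0.0006251800382747405 [ 0.6444951  -1.11440466 -0.62801335]
```

View pics/j1.png

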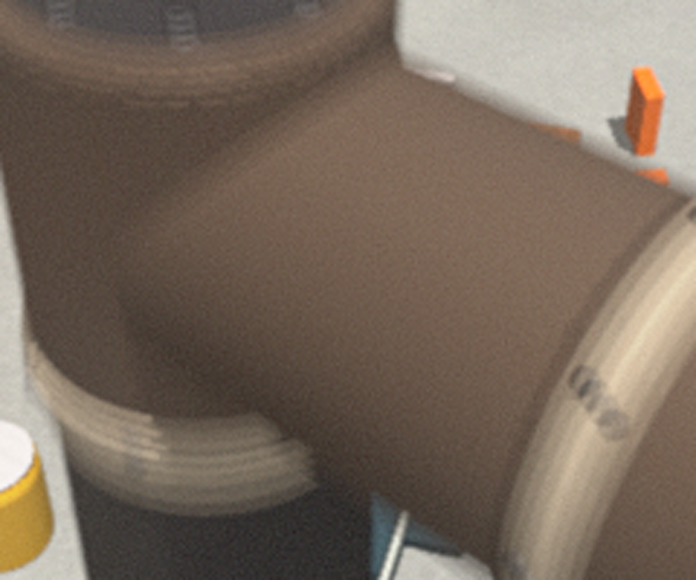

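View pics/j2.png

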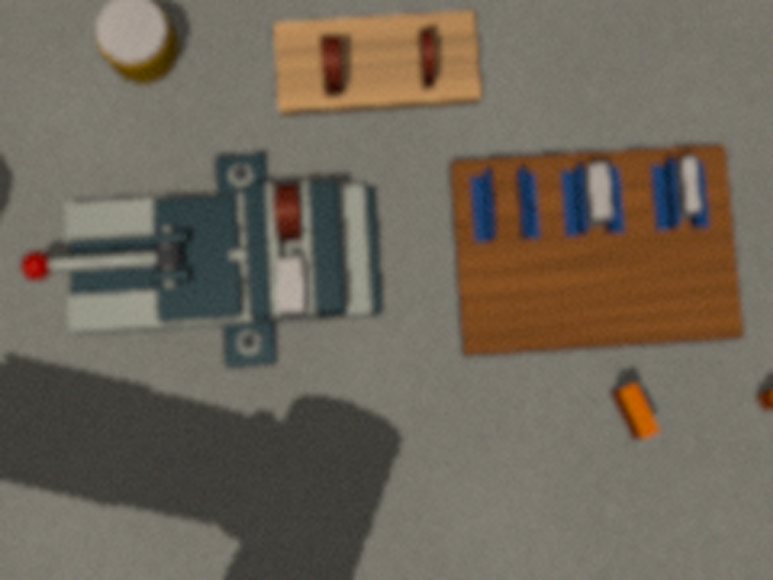

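servo_tool:
  travel:
    - [-2,1,0.5]
    - [-5,3,0.5]
    - [-8,5,0.5]
    - [-11,7,0.5]
    - [-14,9,0.5]
    - [-17,10.5,0.5]
    - [-20,11.5,0.5]
    - [-22,12,0.5]
    - [-24,12.5,0.5]
    - [-24,12.5,0.5]
  twist: [0.1,0.2,0.3,0.4,0.5,0.6,0.7,0.8,0.9,1.0]
  hand: [0,0,0,0,0,0,0,0,0,0]

```text
time_s: 38.25
eef_pos: [0.1724, 0.6526, 0.2257]
tcp_rot: [-3.026, 0.803, 0.009]
contact_force: [0.1, 0.0, -0.4]
gripper_width: 0.0003
```

```bash
python3 snap.py side k1 200 140 420 360; python3 - <<'E'
from h import *
R={}
ims={}
for n in("top","side"):
    a=np.mean([robot.snapshot(n).astype(float) for _ in range(3)],0);ims[n]=a;np.save(n+"f.npy",a)
    m=((a[...,0]>90)&(a[...,0]-a[...,1]>60)&(a[...,0]-a[...,2]>60)).astype(np.uint8)
    if n=='top': m[:,:190]=0;m[:,250:]=0;m[:200]=0;m[240:]=0
    else: m[:290]=0
    nn,l,st,ce=cv2.connectedComponentsWithStats(m);k=1+np.argmax(st[1:,4]);print(n,ce[k],st[k,4]);R[n]=ray(n,ce[k])
c1,d1=R['top'];c2,d2=R['side'];d1=d1[0];d2=d2[0]
s=np.linalg.lstsq(np.c_[d1,-d2],c2-c1,rcond=None)[0];print('ball',c1+s[0]*d1,c2+s[1]*d2)
a=ims['top'][...,::-1].astype(np.uint8)
cv2.imwrite("pics/k2.png",cv2.resize(a[188:244,268:322],None,fx=10,fy=10,interpolation=cv2.INTER_CUBIC))
g=ims['top'][...,1]
for v in (200,205,210,220,225,230,234):print(v,[int(x) for x in g[v,276:302]])
E
```

```text
2.6363636363636362 38.3 [0.17329704 0.65235205 0.22565886] 0.000661326997496181 [-0.22535578  0.13136313  0.11093292]
top [210.26923077 222.28846154] 52
side [281.52380952 355.26190476] 210
ball [0.50583087 0.34540994 0.06431027] [0.50621258 0.34549195 0.06437415]
200 [69, 62, 60, 59, 59, 68, 92, 114, 100, 64, 36, 25, 25, 24, 23, 24, 46, 85, 112, 105, 80, 63, 59, 62, 60, 59]
205 [76, 63, 62, 61, 60, 63, 90, 117, 113, 85, 62, 54, 56, 57, 55, 53, 53, 82, 118, 126, 96, 69, 60, 61, 63, 62]
210 [80, 64, 61, 62, 62, 62, 86, 122, 128, 95, 53, 31, 23, 28, 26, 27, 34, 70, 108, 120, 100, 71, 63, 62, 61, 60]
220 [99, 73, 64, 64, 64, 64, 70, 99, 129, 138, 130, 124, 128, 135, 135, 137, 130, 109, 102, 117, 110, 86, 68, 64, 62, 65]
225 [93, 77, 67, 66, 64, 62, 68, 92, 125, 139, 154, 162, 163, 161, 162, 162, 155, 134, 102, 98, 113, 97, 73, 64, 65, 64]
230 [93, 83, 68, 66, 66, 65, 64, 88, 127, 151, 162, 164, 163, 162, 162, 164, 164, 152, 118, 101, 116, 99, 75, 68, 66, 67]
234 [113, 97, 73, 65, 67, 65, 65, 80, 113, 143, 157, 163, 163, 161, 163, 162, 162, 150, 114, 99, 116, 105, 80, 70, 66, 66]
```

View pics/k1.png

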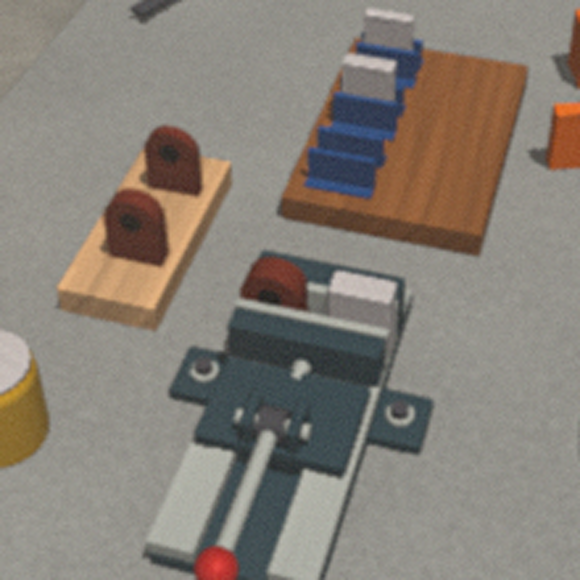

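View pics/k2.png

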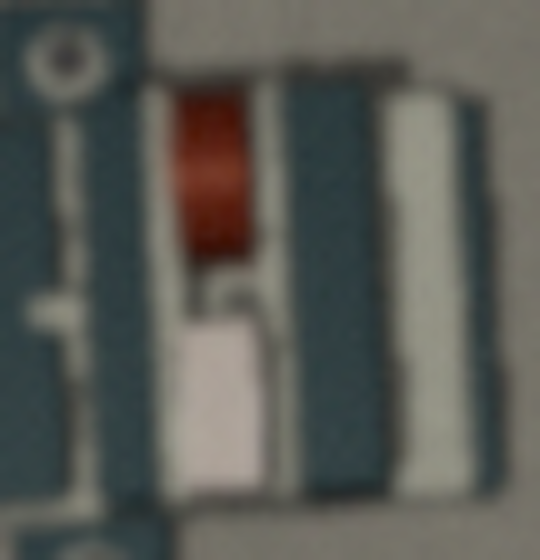

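```bash
python3 -c "
from cell import robot;print(robot.sign_off());print(robot.read_state()['time_s'])"
```

```text
the job is handed in; nothing more can be done
None
the job is handed in; nothing more can be done
```

I finished the job and handed it in at about 38.5 s of the 72 s allowed; no verdict was reported.

**What I did:** The lug in the vise was the 24 mm one, and the packing left beside it was the wrong one, 12 mm.
- I put pack12 in slot12 and pack18 in slot18, then stood pack24 in the vise.
- I pushed the moving jaw up about 12 mm with the lever still raised, until the push force jumped from about 11 N to 29 N.
- I then pressed the lever down to its stop, reaching 36 N with the fingertips at z = 0.072 m.

**What the last checks showed:**
- Pictures from both cameras show the two packings upright in their slots. The lug and pack24 stand upright between closed jaws, with the jaw moved forward on its carriage.
- The lever is down, and the waiting lugs and the tin look undisturbed.

**What disagreed:**
- The last reading put the lever ball at z = 0.064 m, against 0.058 m when level. I put this down to the side camera: combined with the top view, it also placed the jaw tops about 7 mm too high. The force stop and fingertip height fit a level lever.
- Before the push, the cameras gave a jaw opening of only 34 to 37 mm, at or below the 37 to 42 mm stated.

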